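# Check-weigh a saddle pack and hang it on the display rail

### The arm

A 6-joint arm with a two-finger parallel gripper is mounted at the origin on a cart in front of the work surface, level with it; the furniture and walls round the work are solid. World frame = base frame: x ahead of the robot, y to its left, z up, the work surface at z = 0. Lengths are in m, angles in degrees, forces in N, time in s.
With the tool pointing down it reaches from about 0.4 to 0.825 m from the base axis. Payload 7 kg.
Tool frame: the origin (TCP) lies on the centre line of the jaws, within the pads' length; the fingertips stand 25 mm ahead of it and the grasp point (between the pads) lies 6 mm ahead of it; x points along the fingers, z is the direction in which the jaws open and shut, and the axes are right-handed (so a half turn about x gives the same grasp; the last joint's range is limited). The gripper opens to 88 mm and grips with 3 to 60 N. Pads are 19 mm wide; open, the fingers measure 130 mm over their backs; the gripper's body (78 mm by 193 mm) begins 47 mm behind the grasp point.
Start: joints at [-57.577, 20.546, 0.682, 0, -70.136, -16.507], TCP at [0.185, -0.649, 0.252] pointing down, gripper open.
Joint ranges: [-176.03, 176.03], [-82.01, 121.73], [-58.28, 71.71], [-173.87, 95.51], [-174.79, -0.11], [-173.66, 173.66]. Speed limits (degrees/s): [136.94, 136.94, 172.46, 180, 180, 180].

### API

Orientations are given as [roll, pitch, yaw] about the fixed x, y, z axes, in that order (R = Rz(yaw) Ry(pitch) Rx(roll)).
In Python, from plant import ctrl gives the robot as it stands. The module is installed in compiled form; this text tells all that it offers.
- The arm moves only by the tool send_rows, never from a script. Its argument "deltas" is a list of rows, each an object of numbers: "dx", "dy", "dz": the shift along the tool's x, y, z in mm; "ax", "ay", "az": the turn, a rotation vector about the tool's x, y, z in units of 5 degrees (1.0 is 5 degrees); "fingers": the opening, from 0 (shut) to 1 (fully open). A call has 1 to 12 rows; each row shifts and turns the commanded pose from where the row before left it, along the tool's axes as they then stand; what a row does not reach is not made up. A row lasts 1/8 s, in which the tool goes at most 62.5 mm and 10.7 degrees, less where a joint would pass 70% of its speed; a pose out of reach is approached as far as the arm can. A call with a gripper value outside its range is refused whole. The fingers move at their own pace and stop on an object; the grip force is fixed at half the most. Time passes only in rows, so rows that do not move let the fingers close. It gives the time, the measured TCP pose, the force and the opening at its end, in the units of the state.
- ctrl.get_obs(): the state, without advancing time (a new reading comes with each control period).
- ctrl.snapshot(name): name is "scene" or "top" or "wrist"; returns a dict with "image" (384x512x3 uint8, blue, green, red), "fx", "fy", "cx", "cy" (pixels), "R" (3x3) and "t" (3): a world point X has camera coordinates R X + t; the wrist camera has in their place "hand_eye" (4x4, takes a point from camera to tool coordinates, whose origin is the TCP and whose axes are the tool frame's). Camera axes: x right, y down, z forward; pixel columns grow to the right and rows downward; lengths in m; the calibration is good to about 2 mm. A picture is of the moment at which its call begins: read the wrist's pose just before it. There is no depth.
- ctrl.close_job(): hands the job in, once; it reports no verdict.
The state is a dict: "clock": time; "joint_pos": joint angles; "qvel": joint speeds; "tau": joint torques, N m; "tool_pos": TCP position; "orientation": TCP orientation; "force": force on the tool from outside, world axes, zero at the start; "moment": the same for the moment, N m; "opening": finger opening in m.
Only numpy, scipy, OpenCV 4.12 (cv2) and the standard library are available. Lean on these libraries where they do the work, as an engineer would, in place of code of your own. Each camera call takes 0.05 s, during which the arm holds its last target.

### The job

Check-weigh the red saddle pack of chocolate and put it on display: set the empty blue bowl in the middle of the scale's pan and let it go, press the tare button, then stand the pack upright in the bowl and let go of it for a moment so that it is weighed. Then take the pack out and drape it over the bar of the brass rail, one tablet on each side, between the posts, and let go; leave the bowl on the pan and everything else on the counter where it stands.

Things in the scene. Friction and masses are not known exactly. Their poses are not given: they have to be found in the camera images.
- bowl: Empty loose blue bowl, round, 140 mm across, 45 mm high, 0.11 to 0.22 kg. Straight upright wall 8 mm thick (inner width 124 mm; the mid-wall circle has radius 66 mm), floor 6 mm thick. Origin: centre of its underside; z up. Can be pinched by the wall from above.
- pack: Rigid loose saddle pack, an upside-down U: two upright dark red tablets, each 12 (x) x 70 (y) x 91 mm, joined at the top by a flat gold bridge 7 mm thick; overall 54 x 70 x 97 mm, 0.14 to 0.28 kg. The 30 mm gap between them is open below and at both y ends. Stands on the tablets' lower edges. Origin: underside, centre; z up, x across the gap (grip these 54 mm from above), y along it.
- saddle (a point): Point in the middle of the pack's bridge underside, 90 mm above the pack's origin: this rests on the bar when the pack hangs. Axes as the pack's.
- scale: Fixed white bench scale, 220 mm deep (x), 160 mm wide (y), body top 38 mm above the counter; dark display and tare button at its front (-x) end. A fixed black grinder, 430 mm high, stands behind it to the right (from about x = 0.65, y = -0.13 to -0.41): keep the arm clear of it. Origin: centre of its underside; z up.
- pan (a point): Centre of the upper face of the scale's round steel pan: 140 mm across, 50 mm above the counter, does not move. Axes as the scale's.
- tare (a joint): Tare button of the scale, travel in m: 0 = up, 0.006 = fully down; springs back; about 4.5 N presses it fully down; counts as pressed past 0.003.
- tare_top (a point): Centre of the top of the blue tare button, a round cap 28 mm across that is pressed straight down; on the front of the scale, to the right of the display.
- rail: Fixed brass display rail: a level round bar, 12 mm thick, its axis 160 mm above the counter, carried by two posts 180 mm apart, each on a round foot 70 mm across. Origin: on the counter under the bar's middle; y along the bar, z up.
- rail_mid (a point): Middle of the bar, on its axis, 160 mm above the counter. Axes as the rail's (y along the bar).
- spread_jar: Bystander: glass jar of spread with black lid, 62 mm across, 78 mm high. Loose; leave it alone. Origin: centre of its underside.
- drum: Bystander: round cream paper drum, 73 mm across, 44 mm high. Loose; leave it alone. Origin: centre of its underside.
- gift_box: Bystander: violet gift box with gold bow, 136x136x60 mm. Loose; leave it alone. Origin: centre of its underside.
- spool: Bystander: reel of gold ribbon lying flat, 64 mm across, 20 mm high. Loose; leave it alone. Origin: centre of its underside.
- order_pad: Bystander: block of white order slips, 100x70x14 mm. Loose; leave it alone. Origin: centre of its underside.

How it is judged (in metres and radians):
On the way, in this order (a step that is already met when the one before it is completed fails the run):
1. the empty bowl stands on the scale's pan, released (horizontal distance between bowl and pan below 0.03 m and z of bowl in the frame of pan between -0.004 and 0.006 m and angle between bowl's own z axis and vertical below 0.08 rad and linear speed of bowl below 0.03 m/s and contact force between the fingers and bowl below 0.05 N and horizontal distance between pack and bowl above 0.12 m), for 0.2 s.
2. the tare button is pressed while the empty bowl stands free on the pan (all of step 1 and value of joint tare above 0.003 m), for 0.05 s.
3. the pack stands upright in the bowl on the scale, released, for a moment (horizontal distance between bowl and pan below 0.03 m and z of bowl in the frame of pan between -0.004 and 0.006 m and angle between bowl's own z axis and vertical below 0.08 rad and linear speed of each of bowl, pack below 0.03 m/s and contact force between the fingers and bowl below 0.05 N and horizontal distance between pack and bowl below 0.03 m and z of pack in the frame of bowl below 0.012 m and angle between pack's own z axis and vertical below 0.12 rad and contact force between the fingers and pack below 0.05 N and angular speed of pack below 0.4 rad/s), for 0.4 s.
4. the pack hangs astride the bar (x of saddle in the frame of rail_mid between -0.014 and 0.014 m and y of saddle in the frame of rail_mid between -0.06 and 0.06 m and z of saddle in the frame of rail_mid between 0 and 0.012 m and angle between the y axis of pack and the y axis of rail, either way round below 0.3 rad and angle between pack's own z axis and vertical below 0.3 rad and contact force between pack and rail above 0.5 N), for 0.2 s.
At the end, for the whole second after the job is handed in: The pack hangs at rest astride the bar: bridge resting on it (under 12 mm above its axis, within 14 mm sideways, 60 mm of its middle), tilt and misalignment under 0.3 rad. The empty bowl stands level on the pan, within 30 mm of its centre. Both released (all of step 1 and all of step 4 and contact force between the fingers and pack below 0.05 N and linear speed of pack below 0.03 m/s and angular speed of pack below 0.4 rad/s); the robot touches nothing.
It fails at once if a bystander is shifted more than 30 mm (distance of any of spread_jar, drum, gift_box, spool, order_pad from where it was at the start of the episode above 0.03 m).
It also fails if it takes over 72 s, if anything falls off the work surface, if the arm or the gripper's body presses on something with over 40 N, if the wrist force passes 120 N, or if a joint passes its speed limit or range.

## Working session

There is one attempt and no reset: what is moved stays moved. The work goes in short steps, Python scripts to look and compute and a tool call to move; the robot and the scene stay as the last step left them, time stands still between calls to the robot, and variables do not carry over. Pictures are saved under pics/ and viewed, and the job is handed in when it is done.

Besides the shell and the picture viewer there is one more tool, called as a command line: name --argument value ..., lists and objects as JSON in quotes. send_rows: Moves the arm, as the interface text tells. Its arguments: {"type":"object","properties":{"deltas":{"type":"array","items":{"type":"object","properties":{"dx":{"type":"number"},"dy":{"type":"number"},"dz":{"type":"number"},"ax":{"type":"number"},"ay":{"type":"number"},"az":{"type":"number"},"fingers":{"type":"number"}}}}},"required":["deltas"]}

```bash
mkdir -p pics
python3 - <<'E'
from plant import ctrl
import cv2,pickle
o=ctrl.get_obs();print(o)
for n in("scene","top"):
    s=ctrl.snapshot(n);cv2.imwrite(f"pics/{n}0.png",s["image"]);pickle.dump(s,open(n+".pkl","wb"))
    print(n,s["fx"],s["fy"],s["cx"],s["cy"],s["R"],s["t"])
s=ctrl.snapshot("wrist");print(s["hand_eye"],s["fx"])
E
```

```text
{'clock': 0.0, 'joint_pos': array([-5.75748181e+01,  2.05913424e+01,  6.32392909e-01, -2.16114307e-02,
       -7.01374277e+01, -1.65073914e+01]), 'qvel': array([ 0.03029906,  0.03250838,  0.00307088, -0.05935208, -0.03921912,
       -0.07560683]), 'tau': array([-7.63051848e-04, -5.82726753e+01,  2.93056512e+01,  6.99719444e+00,
        6.95014576e-03, -1.33099084e-04]), 'tool_pos': array([ 0.1849783 , -0.64866639,  0.25060854]), 'orientation': array([  4.60552781,  89.9015041 , 110.51595843]), 'force': array([ 1.35681942,  0.46313299, -0.8100427 ]), 'moment': array([ 0.02206976, -0.02825483, -0.00154475]), 'opening': 0.08778505366960268}
scene 459.610775242904 459.610775242904 250.00055780527816 194.21748208024655 [[ 0.883826   -0.4677905  -0.00486437]
 [-0.27181722 -0.50504309 -0.81917451]
 [ 0.38074533  0.72532994 -0.57352373]] [-0.55158252  0.15605077  1.89871986]
top 477.19072521567233 477.19072521567233 252.38165945165838 191.5445094434263 [[ 0.02383064 -0.99970479  0.00473558]
 [-0.98960414 -0.02426136 -0.14175697]
 [ 0.14183001 -0.00130819 -0.98989016]] [-0.14349851  0.51979897  1.65935079]
[[ 6.33122329e-04 -2.83928418e-01  9.58845270e-01 -1.34299460e-01]
 [ 1.45783491e-03 -9.58844182e-01 -2.83929058e-01  7.83399856e-02]
 [ 9.99998737e-01  1.57759994e-03 -1.93144901e-04 -1.37755242e-03]
 [ 0.00000000e+00  0.00000000e+00  0.00000000e+00  1.00000000e+00]] 287.32751067728947
```

View pics/scene0.png

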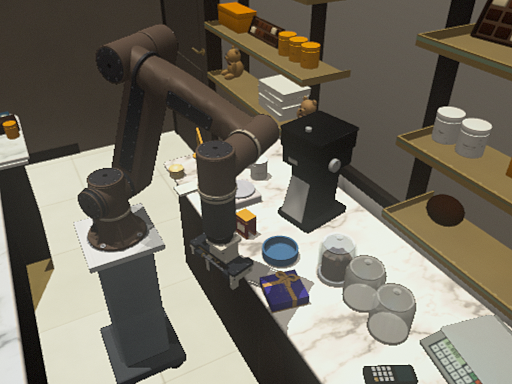

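View pics/top0.png

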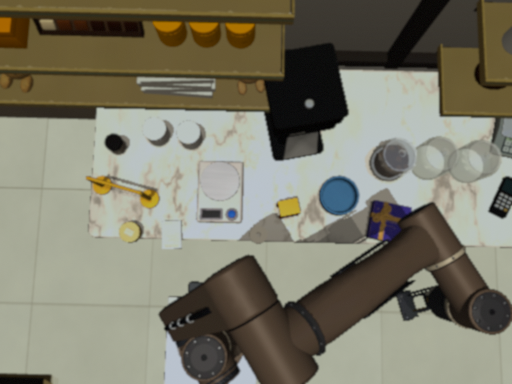

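Run:
```python
import cv2,pickle
s=pickle.load(open("top.pkl","rb"))["image"]
cv2.imwrite("pics/topz.png",cv2.resize(s[140:260,70:270],None,fx=4,fy=4,interpolation=cv2.INTER_CUBIC))
cv2.imwrite("pics/topz2.png",cv2.resize(s[140:260,260:420],None,fx=4,fy=4,interpolation=cv2.INTER_CUBIC))
s=pickle.load(open("scene.pkl","rb"))["image"]
cv2.imwrite("pics/scz.png",cv2.resize(s[130:310,150:350],None,fx=4,fy=3.3,interpolation=cv2.INTER_CUBIC))
```

```text
(no output)
```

View pics/topz.png

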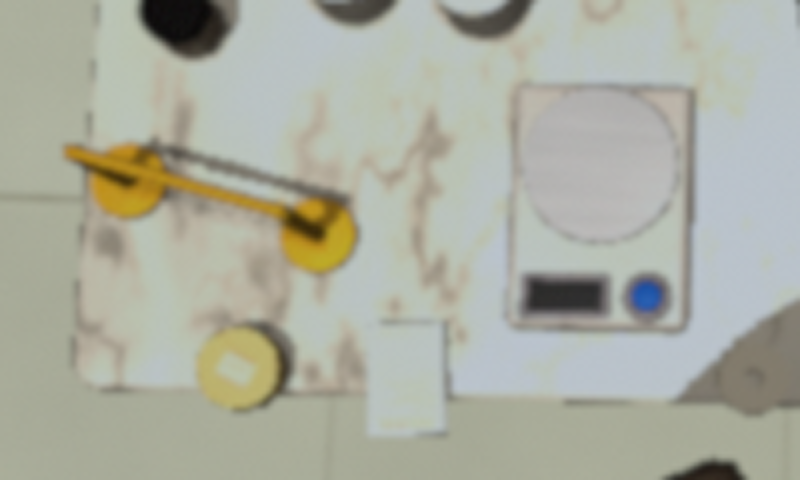

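View pics/topz2.png

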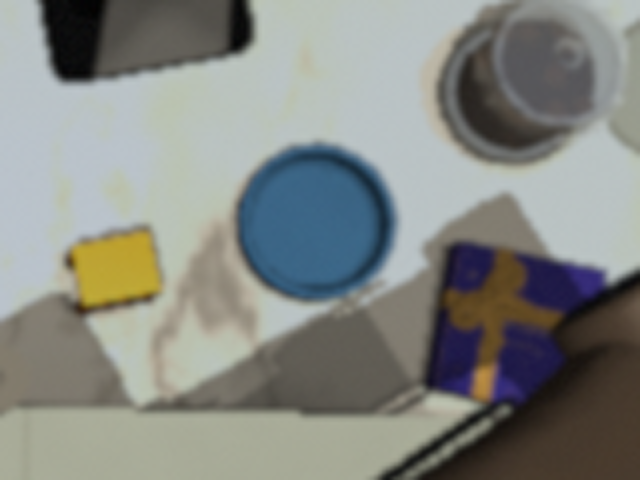

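View pics/scz.png

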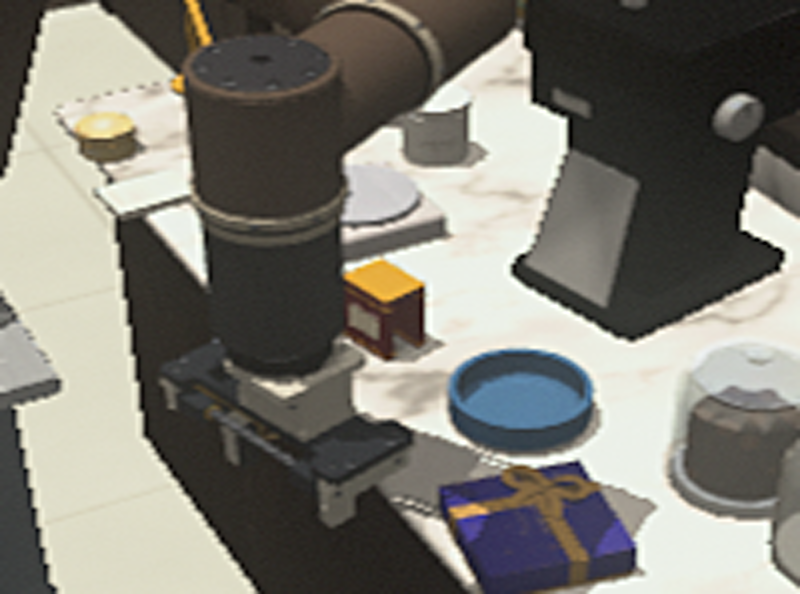

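```bash
cat > h.py <<'E'
import numpy as np,cv2,pickle
from scipy.spatial.transform import Rotation as Ro
def unproj(s,uv,z,R=None,t=None):
    R=s["R"] if R is None else R; t=s["t"] if t is None else t
    uv=np.atleast_2d(np.asarray(uv,float))
    d=np.c_[(uv[:,0]-s["cx"])/s["fx"],(uv[:,1]-s["cy"])/s["fy"],np.ones(len(uv))]@R
    c=-R.T@t
    return c+d*((z-c[2])/d[:,2])[:,None]
def wristRt(s,o):
    T=np.eye(4);T[:3,:3]=Ro.from_euler('xyz',o["orientation"],degrees=True).as_matrix();T[:3,3]=o["tool_pos"]
    M=np.linalg.inv(T@s["hand_eye"]);return M[:3,:3],M[:3,3]
def proj(s,X,R=None,t=None):
    R=s["R"] if R is None else R; t=s["t"] if t is None else t
    c=np.atleast_2d(X)@R.T+t;return np.c_[c[:,0]/c[:,2]*s["fx"]+s["cx"],c[:,1]/c[:,2]*s["fy"]+s["cy"]]
def comps(img,lo,hi,mina=20):
    h=cv2.cvtColor(img,cv2.COLOR_BGR2HSV);m=cv2.inRange(h,lo,hi)
    n,l,st,c=cv2.connectedComponentsWithStats(m)
    return [(l==i).astype(np.uint8) for i in range(1,n) if st[i,4]>=mina],[ (st[i],c[i]) for i in range(1,n) if st[i,4]>=mina]
def cont(m): return max(cv2.findContours(m,cv2.RETR_EXTERNAL,cv2.CHAIN_APPROX_NONE)[0],key=cv2.contourArea)
E
python3 - <<'E'
from h import *
s=pickle.load(open("top.pkl","rb"));im=s["image"]
print("cam",-s["R"].T@s["t"])
for nm,lo,hi,z in [("blue",(95,110,60),(125,255,255),.045),("gold",(20,130,120),(32,255,255),.097)]:
    ms,st=comps(im,lo,hi,40)
    for m,(a,c) in zip(ms,st):
        k=cont(m);w=unproj(s,k[:,0,:],z)
        r=cv2.minAreaRect((w[:,:2]*1000).astype(np.float32))
        print(nm,a,c.round(1),unproj(s,c,z).round(4),"rect",np.round(r[0],1),np.round(r[1],1),round(r[2],1),"circ",np.round(cv2.minEnclosingCircle((w[:,:2]*1000).astype(np.float32)),1) if 0 else cv2.minEnclosingCircle((w[:,:2]*1000).astype(np.float32)))
f=lambda x,y:(70+(x-1.5)/4,140+(y-1.5)/4)
print("pan",unproj(s,f(601,164),.05), "tare",unproj(s,f(647,296),.045),"scale corners",unproj(s,[f(515,86),f(693,89),f(687,330),f(508,327)],.038))
print("feet",unproj(s,[f(128,182),f(318,235)],.004))
print("bar",unproj(s,[f(70,152),f(320,218)],.166))
print("drum",unproj(s,[f(240,368)],.044),"pad",unproj(s,[f(408,378)],.014))
E
```

```text
cam [ 0.28246913 -0.12867438  1.7169397 ]
blue [ 320  177   38   37 1114] [338.5 195.2] [[ 0.5163 -0.4359  0.045 ]] rect [ 517.5 -435.9] [128.6 131.7] 1.4 circ ((517.8369140625, -435.234375), 68.03575134277344)
blue [374 202   9  10  60] [377.6 206. ] [[ 0.4813 -0.5739  0.045 ]] rect [ 479.8 -574.6] [24.1 36.2] 78.1 circ ((479.619140625, -575.23583984375), 19.50498390197754)
blue [392 205  19  12 162] [400.1 210.6] [[ 0.467 -0.653  0.045]] rect [ 465.  -654.8] [65.9 36.1] 81.0 circ ((471.40557861328125, -655.151611328125), 33.76816940307617)
blue [228 210   7   8  43] [231.  213.6] [[ 0.4419 -0.0577  0.045 ]] rect [442.2 -57.6] [22.5 22.4] 46.5 circ ((442.22369384765625, -57.66802978515625), 12.819799423217773)
blue [370 223   9  15  94] [373.9 229.8] [[ 0.397  -0.5596  0.045 ]] rect [ 396.2 -557.2] [27.3 49.7] 78.0 circ ((396.3624267578125, -560.2241821289062), 25.683218002319336)
blue [384 222  16  19 177] [390.8 231. ] [[ 0.3942 -0.6189  0.045 ]] rect [ 389.2 -621.6] [46.9 64.2] 77.2 circ ((391.2249450683594, -615.4152221679688), 35.595802307128906)
gold [ 30   8 149   5 218] [103
[... 1131 characters left out ...]
626953), 31.625516891479492)
gold [278 198  22  19 312] [288.6 206.8] [[ 0.4649 -0.2559  0.097 ]] rect [ 464.7 -255.4] [53.8 69.2] 12.8 circ ((464.9741516113281, -254.91754150390625), 40.24748611450195)
pan [[ 0.5575172  -0.01492747  0.05      ]] tare [[ 0.44181949 -0.05892584  0.045     ]] scale corners [[ 0.62841807  0.06529578  0.038     ]
 [ 0.62963648 -0.09425179  0.038     ]
 [ 0.41331485 -0.09473581  0.038     ]
 [ 0.41214435  0.06283135  0.038     ]]
feet [[0.5380118  0.4163796  0.004     ]
 [0.49380964 0.24164703 0.004     ]]
bar [[0.53762563 0.41418676 0.166     ]
 [0.48789015 0.20575242 0.166     ]]
drum [[0.37016821 0.29468603 0.044     ]] pad [[0.36647228 0.15258096 0.014     ]]
```

```bash
cat >> h.py <<'E'
def plan(o,grasp,jawyaw=None,jaw=None):
    """tool-frame delta (mm) to bring grasp point (6mm ahead of TCP, tool down) to target; and turn about tool x to put jaw axis (tool z) at jawyaw deg mod 180, plus tilt correction"""
    R=Ro.from_euler('xyz',o["orientation"],degrees=True).as_matrix()
    X=np.array([0,0,-1.])
    a=np.radians(jawyaw);Z=np.array([np.cos(a),np.sin(a),0])
    if Z@R[:,2]<0:Z=-Z
    Rt=np.c_[X,np.cross(Z,X),Z]
    rv=Ro.from_matrix(R.T@Rt).as_rotvec(degrees=True)/5
    tcp=np.array(grasp)-Rt@[.006,0,0]
    print("TCP now",o["tool_pos"].round(4),"target",tcp.round(4),"z-axis",R[:,2].round(3),"xax",R[:,0].round(3))
    print("turn(a units, first)",rv.round(3)," then shift mm in turned frame",(1000*Rt.T@(tcp-o["tool_pos"])).round(1)," in current frame",(1000*R.T@(tcp-o["tool_pos"])).round(1))
E
python3 - <<'E'
from h import *
from plant import ctrl
o=ctrl.get_obs();plan(o,[.4515,-.436,.21],0)
E
```

```text
TCP now [ 0.185  -0.6488  0.2509] target [ 0.4515 -0.436   0.216 ] z-axis [-0.274  0.962  0.001] xax [-0.001  0.001 -1.   ]
turn(a units, first) [-1.4817e+01  1.4000e-02  8.0000e-03]  then shift mm in turned frame [  34.9 -212.8 -266.5]  in current frame [  35.  -314.6  131.5]
```

send_rows --deltas '[{"ax": -1.85},{"ax": -1.85},{"ax": -1.85},{"ax": -1.85},{"ax": -1.85},{"ax": -1.85},{"ax": -1.85},{"ax": -1.85,"fingers": 0.6}]'

```text
validation failed for argument at $.de...
```

send_rows --deltas '[{"dy": -30,"dz": -38},{"dy": -30,"dz": -38},{"dy": -30,"dz": -38},{"dy": -30,"dz": -38},{"dy": -30,"dz": -38},{"dy": -30,"dz": -38},{"dy": -33,"dz": -38},{},{}]'

```text
validation failed for argument at $.de...
```

```bash
cat > look.py <<'E'
import sys
from h import *
from plant import ctrl
def look(n,tag):
    o=ctrl.get_obs();s=ctrl.snapshot(n)
    if n=="wrist": s["R"],s["t"]=wristRt(s,o)
    cv2.imwrite(f"pics/{tag}.png",s["image"]);pickle.dump((s,o),open(tag+".pkl","wb"));return s,o
if __name__=="__main__":
    s,o=look(sys.argv[1],sys.argv[2]);print(o["clock"],o["tool_pos"].round(4),o["joint_pos"].round(1),o["force"].round(1),o["opening"])
E
python3 look.py wrist w1; python3 -c "
from h import *
s,o=pickle.load(open('w1.pkl','rb'));plan(o,[.4515,-.436,.21],0)"
```

```text
0.15 [ 0.185  -0.6488  0.2509] [-57.6  20.6   0.6  -0.  -70.1 -16.5] [-0.5  0.1  0.1] 0.08752532305896765
TCP now [ 0.185  -0.6488  0.2509] target [ 0.4515 -0.436   0.216 ] z-axis [-0.274  0.962  0.001] xax [-0.001  0.001 -1.   ]
turn(a units, first) [-1.4817e+01  1.4000e-02  8.0000e-03]  then shift mm in turned frame [  34.9 -212.8 -266.5]  in current frame [  35.  -314.6  131.5]
```

View pics/w1.png

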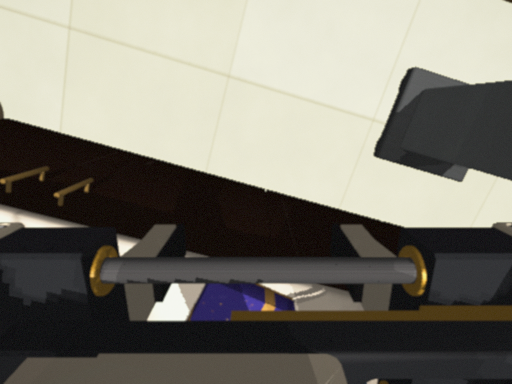

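send_rows --deltas '[{"dx": 0,"dy": 0,"dz": 0,"ax": -1.85,"ay": 0,"az": 0,"fingers": 1},{"dx": 0,"dy": 0,"dz": 0,"ax": -1.85,"ay": 0,"az": 0,"fingers": 1},{"dx": 0,"dy": 0,"dz": 0,"ax": -1.85,"ay": 0,"az": 0,"fingers": 1},{"dx": 0,"dy": 0,"dz": 0,"ax": -1.85,"ay": 0,"az": 0,"fingers": 1},{"dx": 0,"dy": 0,"dz": 0,"ax": -1.85,"ay": 0,"az": 0,"fingers": 1},{"dx": 0,"dy": 0,"dz": 0,"ax": -1.85,"ay": 0,"az": 0,"fingers": 0.6},{"dx": 0,"dy": 0,"dz": 0,"ax": -1.85,"ay": 0,"az": 0,"fingers": 0.6},{"dx": 0,"dy": 0,"dz": 0,"ax": -1.85,"ay": 0,"az": 0,"fingers": 0.6}]'

```text
clock: 1.2
tool_pos: [0.1851, -0.649, 0.2513]
orientation: [-68.6, 90.0, 111.6]
force: [0.1, -0.5, -0.3]
opening: 0.0632
```

send_rows --deltas '[{"dx": 0,"dy": -30,"dz": -38,"ax": 0,"ay": 0,"az": 0,"fingers": 0.6},{"dx": 0,"dy": -30,"dz": -38,"ax": 0,"ay": 0,"az": 0,"fingers": 0.6},{"dx": 0,"dy": -30,"dz": -38,"ax": 0,"ay": 0,"az": 0,"fingers": 0.6},{"dx": 0,"dy": -30,"dz": -38,"ax": 0,"ay": 0,"az": 0,"fingers": 0.6},{"dx": 0,"dy": -30,"dz": -38,"ax": 0,"ay": 0,"az": 0,"fingers": 0.6},{"dx": 0,"dy": -30,"dz": -38,"ax": 0,"ay": 0,"az": 0,"fingers": 0.6},{"dx": 0,"dy": -33,"dz": -38,"ax": 0,"ay": 0,"az": 0,"fingers": 0.6},{"dx": 0,"dy": 0,"dz": 0,"ax": 0,"ay": 0,"az": 0,"fingers": 0.6},{"dx": 0,"dy": 0,"dz": 0,"ax": 0,"ay": 0,"az": 0,"fingers": 0.6}]'

```text
clock: 2.33
tool_pos: [0.4514, -0.4362, 0.2514]
orientation: [-25.4, 90.0, 154.6]
force: [-0.0, -0.5, 0.2]
opening: 0.0527
```

```bash
python3 look.py wrist w2; python3 -c "
from h import *
s,o=pickle.load(open('w2.pkl','rb'));plan(o,[.4515,-.436,.21],0)"
```

```text
2.325 [ 0.4514 -0.4362  0.2514] [-26.2  16.2  -5.6   0.  -68.2  26.2] [-0.  -0.5  0.2] 0.052687542670398387
TCP now [ 0.4514 -0.4362  0.2514] target [ 0.4515 -0.436   0.216 ] z-axis [-1.     0.001  0.   ] xax [-0.  0. -1.]
turn(a units, first) [-0.007  0.005  0.003]  then shift mm in turned frame [35.4 -0.2 -0.1]  in current frame [35.4 -0.2 -0.1]
```

View pics/w2.png

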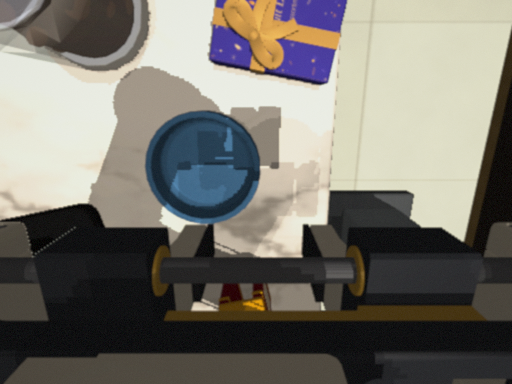

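Run:
```python
from h import *
s,o=pickle.load(open('w2.pkl','rb'))
ms,st=comps(s["image"],(95,100,40),(112,255,255),300)
for m,(a,c) in zip(ms,st):
    w=unproj(s,cont(m)[:,0,:],.045);print(a,cv2.minAreaRect((w[:,:2]*1000).astype(np.float32)),cv2.fitEllipse((w[:,:2]*1000).astype(np.float32)))
ms,st=comps(s["image"],(18,130,120),(32,255,255),100)
for m,(a,c) in zip(ms,st): print("gold",a,unproj(s,c,.097))
print("px of expected rim",proj(s,[[.4515,-.436,.045],[.517,-.436,.045],[.4514,-.4362,.23]]), -s["R"].T@s["t"])
```

```text
[ 146  112  113  111 9912] ((517.5242919921875, -440.07452392578125), (135.28587341308594, 135.5598602294922), 0.04765939339995384) ((516.5930786132812, -440.5025939941406), (134.76124572753906, 137.06491088867188), 143.07012939453125)
gold [ 213    0  127   72 3105] [[ 0.44076629 -0.57984888  0.097     ]]
gold [243 299  22  12 190] [[ 0.45387274 -0.28848155  0.097     ]]
px of expected rim [[256.66522513 173.36544825]
 [202.73460323 173.32748681]
 [255.83818881 243.05481657]] [ 0.45038606 -0.51487088  0.38563649]
```

send_rows --deltas '[{"dx": 40,"dy": 2,"dz": 0,"ax": 0,"ay": 0,"az": 0,"fingers": 0.6},{"dx": 40,"dy": 0,"dz": 0,"ax": 0,"ay": 0,"az": 0,"fingers": 0.6},{"dx": 40,"dy": 0,"dz": 0,"ax": 0,"ay": 0,"az": 0,"fingers": 0.6},{"dx": 40,"dy": 0,"dz": 0,"ax": 0,"ay": 0,"az": 0,"fingers": 0.6},{"dx": 30,"dy": 0,"dz": 0,"ax": 0,"ay": 0,"az": 0,"fingers": 0.6},{"dx": 23,"dy": 0,"dz": 0,"ax": 0,"ay": 0,"az": 0,"fingers": 0.6},{"dx": 0,"dy": 0,"dz": 0,"ax": 0,"ay": 0,"az": 0,"fingers": 0.6},{"dx": 0,"dy": 0,"dz": 0,"ax": 0,"ay": 0,"az": 0,"fingers": 0.6}]'

```text
clock: 3.38
tool_pos: [0.4514, -0.4394, 0.0395]
orientation: [136.9, 89.9, -43.2]
force: [-0.5, 0.4, -0.6]
opening: 0.0527
```

send_rows --deltas '[{"dx": 0,"dy": 0,"dz": 0,"ax": 0,"ay": 0,"az": 0,"fingers": 0.3},{"dx": 0,"dy": 0,"dz": 0,"ax": 0,"ay": 0,"az": 0,"fingers": 0.2},{"dx": 0,"dy": 0,"dz": 0,"ax": 0,"ay": 0,"az": 0,"fingers": 0},{"dx": 0,"dy": 0,"dz": 0,"ax": 0,"ay": 0,"az": 0,"fingers": 0},{"dx": 0,"dy": 0,"dz": 0,"ax": 0,"ay": 0,"az": 0,"fingers": 0},{"dx": 0,"dy": 0,"dz": 0,"ax": 0,"ay": 0,"az": 0,"fingers": 0},{"dx": 0,"dy": 0,"dz": 0,"ax": 0,"ay": 0,"az": 0,"fingers": 0}]'

```text
clock: 4.25
tool_pos: [0.4516, -0.4385, 0.0387]
orientation: [151.0, 90.0, -29.1]
force: [0.0, 0.5, 1.3]
opening: 0.0086
```

send_rows --deltas '[{"dx": -20,"dy": 0,"dz": 0,"ax": 0,"ay": 0,"az": 0,"fingers": 0},{"dx": -30,"dy": 0,"dz": 0,"ax": 0,"ay": 0,"az": 0,"fingers": 0},{"dx": -40,"dy": 0,"dz": 0,"ax": 0,"ay": 0,"az": 0,"fingers": 0},{"dx": -40,"dy": 0,"dz": 0,"ax": 0,"ay": 0,"az": 0,"fingers": 0},{"dx": -30,"dy": 0,"dz": 0,"ax": 0,"ay": 0,"az": 0,"fingers": 0},{"dx": 0,"dy": 0,"dz": 0,"ax": 0,"ay": 0,"az": 0,"fingers": 0},{"dx": 0,"dy": 0,"dz": 0,"ax": 0,"ay": 0,"az": 0,"fingers": 0}]'

```text
clock: 5.12
tool_pos: [0.4506, -0.4379, 0.1971]
orientation: [-44.6, 89.9, 135.3]
force: [-0.7, 0.0, -2.8]
opening: 0.0084
```

```bash
python3 look.py wrist w3; python3 look.py top t3
python3 - <<'E'
from h import *
s,o=pickle.load(open('w3.pkl','rb'));plan(o,[.4915,-.016,.12],0)
E
```

```text
5.125 [ 0.4506 -0.4379  0.1971] [-26.4  18.5  -9.7  -0.  -61.9  26.3] [-0.7  0.  -2.8] 0.008395125525018095
5.175 [ 0.4505 -0.4378  0.1967] [-26.4  18.5  -9.7  -0.  -61.9  26.3] [-0.4  0.5 -2.8] 0.008210113173036767
TCP now [ 0.4506 -0.4379  0.1971] target [ 0.4915 -0.016   0.126 ] z-axis [-1.     0.002  0.002] xax [-0.002  0.002 -1.   ]
turn(a units, first) [-0.021  0.018  0.018]  then shift mm in turned frame [  71.1 -421.9  -40.9]  in current frame [  71.7 -421.8  -40.2]
```

View pics/w3.png

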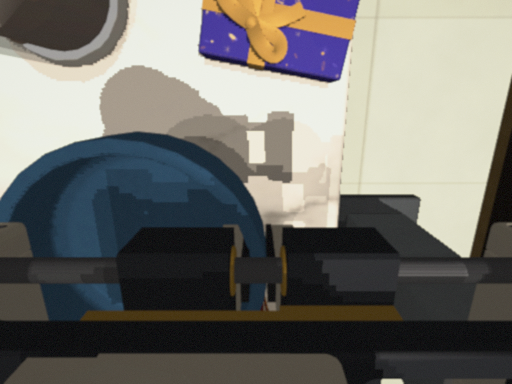

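View pics/t3.png

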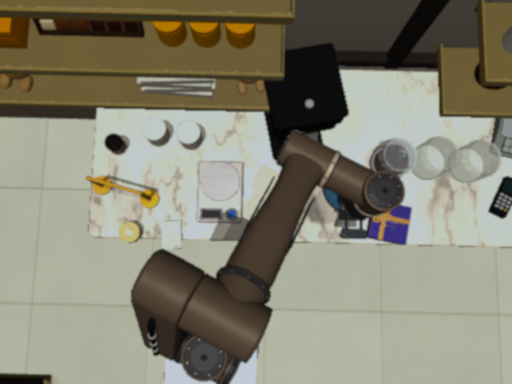

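```bash
python3 look.py scene s3
python3 - <<'E'
from h import *
s=pickle.load(open('top.pkl','rb'))
for z in (.4,.5,.6,.7): print(z,unproj(s,[[300,140],[320,140],[384,192],[365,160]],z).round(3).tolist())
E
```

```text
5.225 [ 0.4505 -0.4379  0.1967] [-26.4  18.5  -9.7  -0.  -61.9  26.3] [-0.6  0.  -2.3] 0.008809162356072887
0.4 [[0.622, -0.262, 0.4], [0.623, -0.318, 0.4], [0.479, -0.498, 0.4], [0.569, -0.446, 0.4]]
0.5 [[0.596, -0.252, 0.5], [0.597, -0.304, 0.5], [0.464, -0.47, 0.5], [0.547, -0.421, 0.5]]
0.6 [[0.57, -0.242, 0.6], [0.572, -0.29, 0.6], [0.449, -0.442, 0.6], [0.525, -0.397, 0.6]]
0.7 [[0.545, -0.231, 0.7], [0.546, -0.275, 0.7], [0.434, -0.414, 0.7], [0.503, -0.373, 0.7]]
```

View pics/s3.png

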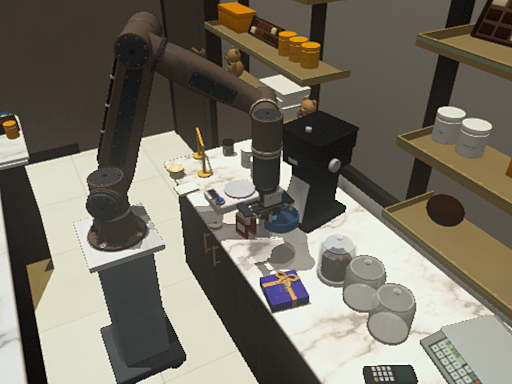

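send_rows --deltas '[{"dx": -10,"dy": -20,"dz": 0,"ax": 0,"ay": 0,"az": 0,"fingers": 0},{"dx": 0,"dy": -40,"dz": 0,"ax": 0,"ay": 0,"az": 0,"fingers": 0},{"dx": 0,"dy": -40,"dz": 0,"ax": 0,"ay": 0,"az": 0,"fingers": 0},{"dx": 0,"dy": -40,"dz": 0,"ax": 0,"ay": 0,"az": 0,"fingers": 0},{"dx": 0,"dy": -40,"dz": 0,"ax": 0,"ay": 0,"az": 0,"fingers": 0},{"dx": 0,"dy": -40,"dz": 0,"ax": 0,"ay": 0,"az": 0,"fingers": 0},{"dx": 0,"dy": -40,"dz": 0,"ax": 0,"ay": 0,"az": 0,"fingers": 0},{"dx": 0,"dy": -40,"dz": 0,"ax": 0,"ay": 0,"az": 0,"fingers": 0},{"dx": 0,"dy": -40,"dz": 0,"ax": 0,"ay": 0,"az": 0,"fingers": 0},{"dx": 0,"dy": -40,"dz": -10,"ax": 0,"ay": 0,"az": 0,"fingers": 0},{"dx": 0,"dy": -30,"dz": -15,"ax": 0,"ay": 0,"az": 0,"fingers": 0},{"dx": 0,"dy": -12,"dz": -15,"ax": 0,"ay": 0,"az": 0,"fingers": 0}]'

```text
clock: 6.78
tool_pos: [0.4921, -0.0147, 0.2089]
orientation: [-145.9, 90.0, 34.1]
force: [-0.7, -0.1, -2.8]
opening: 0.0084
```

send_rows --deltas '[{"dx": 0,"dy": 0,"dz": 0,"ax": 0,"ay": 0,"az": 0,"fingers": 0},{"dx": 0,"dy": 0,"dz": 0,"ax": 0,"ay": 0,"az": 0,"fingers": 0},{"dx": 0,"dy": 0,"dz": 0,"ax": 0,"ay": 0,"az": 0,"fingers": 0}]'

```text
clock: 7.15
tool_pos: [0.4915, -0.0172, 0.2085]
orientation: [10.8, 90.0, -169.3]
force: [0.1, -0.4, -2.2]
opening: 0.0087
```

```bash
python3 look.py wrist w4; python3 look.py top t4
python3 - <<'E'
from h import *
s,o=pickle.load(open('w4.pkl','rb'));plan(o,[.4915,-.016,.082],0)
t=pickle.load(open('t4.pkl','rb'))[0]
cv2.imwrite("pics/t4z.png",cv2.resize(t["image"][120:270,80:280],None,fx=4,fy=4,interpolation=cv2.INTER_CUBIC))
E
```

```text
7.15 [ 0.4915 -0.0172  0.2085] [ 20.9   5.2 -25.5  -0.  -59.4 -21.1] [ 0.1 -0.4 -2.2] 0.008704913463386461
7.2 [ 0.4916 -0.0172  0.2086] [ 20.9   5.2 -25.5  -0.  -59.4 -21.1] [ 0.8 -0.5 -1.7] 0.00861812056085032
TCP now [ 0.4915 -0.0172  0.2085] target [ 0.4915 -0.016   0.088 ] z-axis [-1.     0.002  0.   ] xax [-0. -0. -1.]
turn(a units, first) [-0.028  0.004 -0.001]  then shift mm in turned frame [120.5  -1.2   0. ]  in current frame [120.5  -1.3  -0. ]
```

View pics/w4.png

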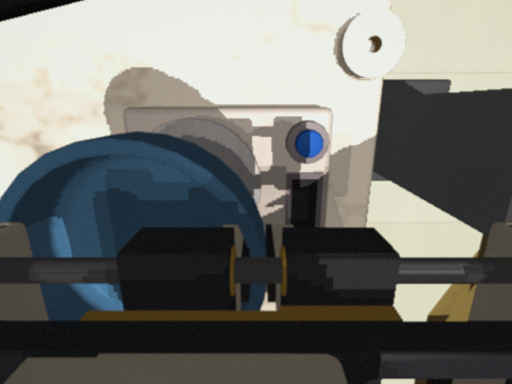

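View pics/t4z.png

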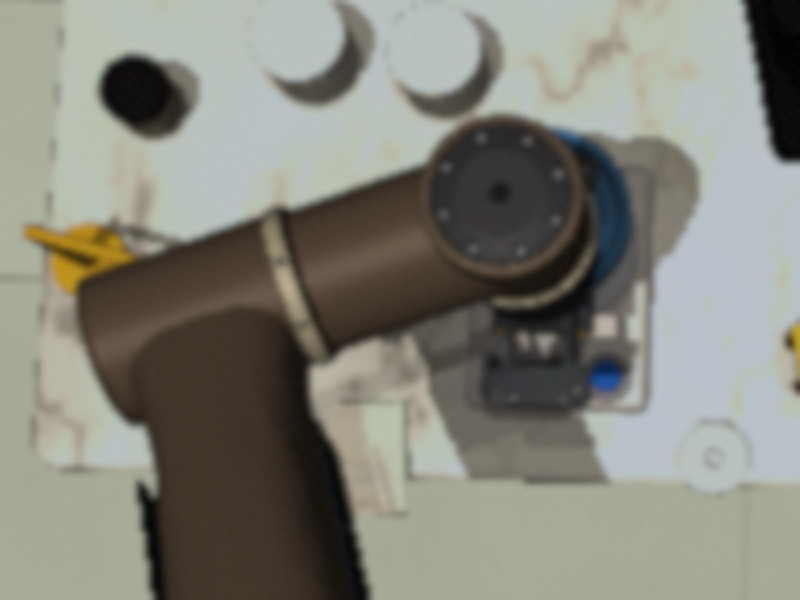

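send_rows --deltas '[{"dx": 25,"dy": -1,"dz": 0,"ax": 0,"ay": 0,"az": 0,"fingers": 0},{"dx": 30,"dy": 0,"dz": 0,"ax": 0,"ay": 0,"az": 0,"fingers": 0},{"dx": 30,"dy": 0,"dz": 0,"ax": 0,"ay": 0,"az": 0,"fingers": 0},{"dx": 20,"dy": 0,"dz": 0,"ax": 0,"ay": 0,"az": 0,"fingers": 0},{"dx": 9,"dy": 0,"dz": 0,"ax": 0,"ay": 0,"az": 0,"fingers": 0},{"dx": 2,"dy": 0,"dz": 0,"ax": 0,"ay": 0,"az": 0,"fingers": 0},{"dx": 2,"dy": 0,"dz": 0,"ax": 0,"ay": 0,"az": 0,"fingers": 0},{"dx": 0,"dy": 0,"dz": 0,"ax": 0,"ay": 0,"az": 0,"fingers": 0},{"dx": 0,"dy": 0,"dz": 0,"ax": 0,"ay": 0,"az": 0,"fingers": 0}]'

```text
clock: 8.38
tool_pos: [0.4923, -0.0155, 0.0911]
orientation: [-162.8, 89.9, 17.1]
force: [-0.3, 0.1, -2.6]
opening: 0.0081
```

Run:
```python
from h import *
s,o=pickle.load(open('w4.pkl','rb'))
ms,st=comps(s["image"],(110,150,60),(125,255,255),100)
for m,(a,c) in zip(ms,st): print("tare",a,c,unproj(s,c,.046))
```

```text
(no output)
```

Not yet in contact (weight still carried); lower a bit more.

send_rows --deltas '[{"dx": 1,"dy": 0,"dz": 0,"ax": 0,"ay": 0,"az": 0,"fingers": 0},{"dx": 1,"dy": 0,"dz": 0,"ax": 0,"ay": 0,"az": 0,"fingers": 0},{"dx": 0,"dy": 0,"dz": 0,"ax": 0,"ay": 0,"az": 0,"fingers": 0},{"dx": 0,"dy": 0,"dz": 0,"ax": 0,"ay": 0,"az": 0,"fingers": 0}]'

```text
clock: 8.88
tool_pos: [0.4921, -0.0155, 0.0886]
orientation: [-175.5, 90.0, 4.4]
force: [-1.3, 1.0, -0.4]
opening: 0.0087
```

```bash
python3 look.py wrist w5
python3 - <<'E'
from h import *
s,o=pickle.load(open('w4.pkl','rb'))
h=cv2.cvtColor(s["image"],cv2.COLOR_BGR2HSV);print(h[143,309],h[140,322])
ms,st=comps(s["image"],(105,200,100),(125,255,255),100)
for m,(a,c) in zip(ms,st): print("tare",a,c,unproj(s,c,.046))
E
```

```text
8.875 [ 0.4921 -0.0155  0.0886] [ 21.1  13.5 -34.1   0.  -42.4 -21.2] [-1.3  1.  -0.4] 0.008707584404813026
[108 202 125] [111 167 174]
tare [298 131  17  25 197] [304.49746193 144.64974619] [[ 0.44221871 -0.05740986  0.046     ]]
```

View pics/w5.png

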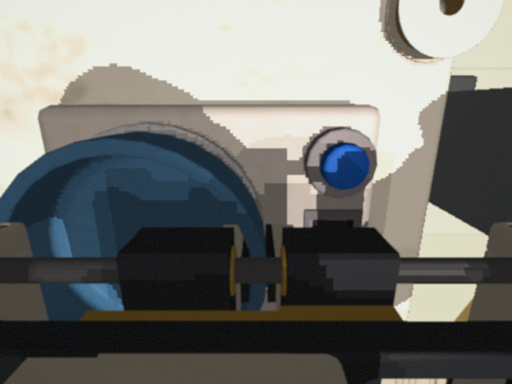

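send_rows --deltas '[{"dx": 0,"dy": 0,"dz": 0,"ax": 0,"ay": 0,"az": 0,"fingers": 0.4},{"dx": 0,"dy": 0,"dz": 0,"ax": 0,"ay": 0,"az": 0,"fingers": 0.4},{"dx": 0,"dy": 0,"dz": 0,"ax": 0,"ay": 0,"az": 0,"fingers": 0.4},{"dx": 0,"dy": 0,"dz": 0,"ax": 0,"ay": 0,"az": 0,"fingers": 0.4},{"dx": -20,"dy": 0,"dz": 0,"ax": 0,"ay": 0,"az": 0,"fingers": 0.4},{"dx": -30,"dy": 0,"dz": 0,"ax": 0,"ay": 0,"az": 0,"fingers": 0.4},{"dx": -30,"dy": 0,"dz": 0,"ax": 0,"ay": 0,"az": 0,"fingers": 0.4},{"dx": -20,"dy": 0,"dz": 0,"ax": 0,"ay": 0,"az": 0,"fingers": 0.4},{"dx": 0,"dy": 0,"dz": 0,"ax": 0,"ay": 0,"az": 0,"fingers": 0.4}]'

```text
clock: 10.05
tool_pos: [0.4929, -0.0153, 0.1902]
orientation: [-163.3, 89.8, 16.7]
force: [-0.3, 0.2, -0.2]
opening: 0.0348
```

```bash
python3 look.py wrist w6
python3 - <<'E'
from h import *
s,o=pickle.load(open('w5.pkl','rb'))
print("tare",unproj(s,[345,166],.046),unproj(s,[340,162],.04))
s,o=pickle.load(open('w6.pkl','rb'))
ms,st=comps(s["image"],(95,100,30),(112,255,255),1000)
for m,(a,c) in zip(ms,st):
    k=cont(m)[:,0,:];w=unproj(s,k,.095)
    print(a,c,cv2.minEnclosingCircle((w[:,:2]*1000).astype(np.float32)))
plan(o,[.442,-.0578,.1],0)
E
```

```text
10.05 [ 0.4929 -0.0153  0.1902] [ 21.1   6.2 -27.    0.  -56.6 -21.2] [-0.3  0.2 -0.2] 0.03478933710916038
tare [[ 0.43629009 -0.05794014  0.046     ]] [[ 0.43788876 -0.05933583  0.04      ]]
[  102   122   162   135 15105] [185.00423701 183.36967891] ((555.5844116210938, -14.833531379699707), 70.27558898925781)
TCP now [ 0.4929 -0.0153  0.1902] target [ 0.442  -0.0578  0.106 ] z-axis [-1.     0.001 -0.003] xax [ 0.003  0.001 -1.   ]
turn(a units, first) [-0.014 -0.038  0.011]  then shift mm in turned frame [84.2 42.5 50.9]  in current frame [84.  42.6 51.2]
```

View pics/w6.png

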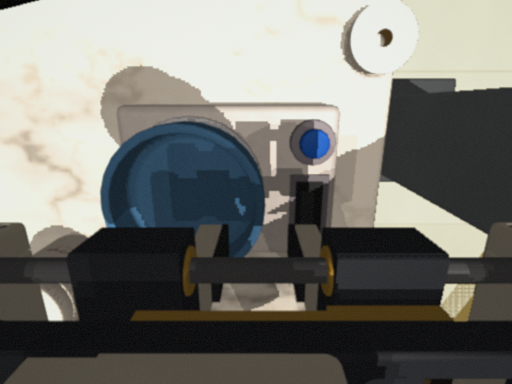

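send_rows --deltas '[{"dx": 0,"dy": 20,"dz": 26,"ax": 0,"ay": 0,"az": 0,"fingers": 0},{"dx": 0,"dy": 22,"dz": 27,"ax": 0,"ay": 0,"az": 0,"fingers": 0},{"dx": 25,"dy": 0,"dz": 0,"ax": 0,"ay": 0,"az": 0,"fingers": 0},{"dx": 30,"dy": 0,"dz": 0,"ax": 0,"ay": 0,"az": 0,"fingers": 0},{"dx": 30,"dy": 0,"dz": 0,"ax": 0,"ay": 0,"az": 0,"fingers": 0},{"dx": 20,"dy": 0,"dz": 0,"ax": 0,"ay": 0,"az": 0,"fingers": 0},{"dx": 0,"dy": 0,"dz": 0,"ax": 0,"ay": 0,"az": 0,"fingers": 0},{"dx": 0,"dy": 0,"dz": 0,"ax": 0,"ay": 0,"az": 0,"fingers": 0}]'

```text
clock: 11.1
tool_pos: [0.4385, -0.0577, 0.0837]
orientation: [20.8, 89.9, -159.3]
force: [-1.2, 0.6, 2.4]
opening: 0.0006
```

```bash
python3 look.py wrist w7;python3 -c "
from h import *
s,o=pickle.load(open('w7.pkl','rb'));plan(o,[.44,-.058,.06],0)"
```

```text
11.1 [ 0.4385 -0.0577  0.0837] [ 18.2   9.7 -40.3   0.  -40.1 -18.3] [-1.2  0.6  2.4] 0.0006255140214080509
TCP now [ 0.4385 -0.0577  0.0837] target [ 0.44  -0.058  0.066] z-axis [-1.     0.001  0.001] xax [-0.001 -0.    -1.   ]
turn(a units, first) [-0.016  0.014 -0.005]  then shift mm in turned frame [17.7  0.3 -1.5]  in current frame [17.7  0.3 -1.5]
```

View pics/w7.png

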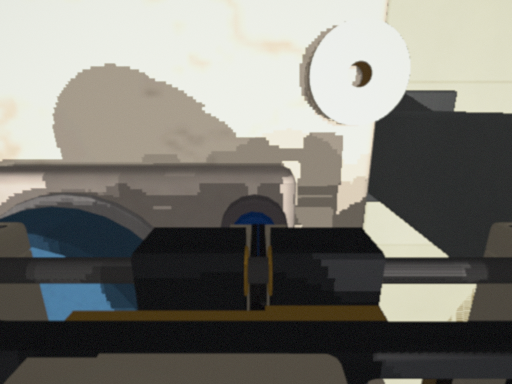

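send_rows --deltas '[{"dx": 2,"dy": 0,"dz": 0,"ax": 0,"ay": 0,"az": 0,"fingers": 0},{"dx": 2,"dy": 0,"dz": 0,"ax": 0,"ay": 0,"az": 0,"fingers": 0},{"dx": 0,"dy": 0,"dz": 0,"ax": 0,"ay": 0,"az": 0,"fingers": 0}]'

```text
clock: 11.52
tool_pos: [0.4392, -0.0574, 0.0798]
orientation: [-169.9, 90.0, 10.0]
force: [-1.7, 0.2, 4.0]
opening: 0.0003
```

send_rows --deltas '[{"dx": 1.5,"dy": 0,"dz": 0,"ax": 0,"ay": 0,"az": 0,"fingers": 0},{"dx": 0,"dy": 0,"dz": 0,"ax": 0,"ay": 0,"az": 0,"fingers": 0},{"dx": 0,"dy": 0,"dz": 0,"ax": 0,"ay": 0,"az": 0,"fingers": 0}]'

```text
clock: 11.9
tool_pos: [0.4393, -0.0574, 0.079]
orientation: [173.6, 90.0, -6.5]
force: [-5.5, 1.0, 16.4]
opening: 0.0001
```

```bash
python3 look.py wrist w8
```

```text
11.9 [ 0.4393 -0.0574  0.079 ] [ 18.2  10.1 -40.6   0.  -39.2 -18.3] [-5.5  1.  16.4] 0.00013614188239431853
```

View pics/w8.png

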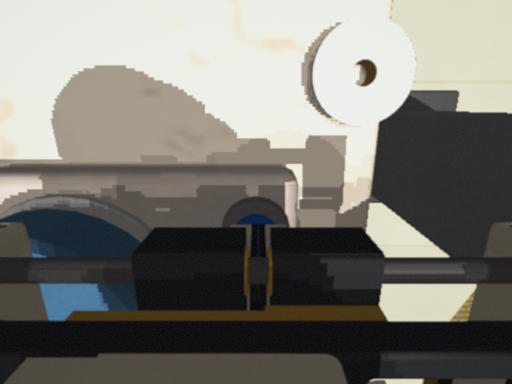

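send_rows --deltas '[{"dx": -20,"dy": 0,"dz": 0,"ax": 0,"ay": 0,"az": 0,"fingers": 0},{"dx": -40,"dy": 0,"dz": 0,"ax": 0,"ay": 0,"az": 0,"fingers": 0},{"dx": -50,"dy": 0,"dz": 0,"ax": 0,"ay": 0,"az": 0,"fingers": 0.5},{"dx": -50,"dy": 20,"dz": 0,"ax": 0,"ay": 0,"az": 0,"fingers": 1},{"dx": 0,"dy": 40,"dz": -10,"ax": 0,"ay": 0,"az": 0,"fingers": 1},{"dx": 0,"dy": 40,"dz": -15,"ax": 0,"ay": 0,"az": 0,"fingers": 1},{"dx": 0,"dy": 20,"dz": 0,"ax": 0,"ay": 0,"az": 0,"fingers": 1},{"dx": 0,"dy": 0,"dz": 0,"ax": 0,"ay": 0,"az": 0,"fingers": 1},{"dx": 0,"dy": 0,"dz": 0,"ax": 0,"ay": 0,"az": 0,"fingers": 1}]'

```text
clock: 13.08
tool_pos: [0.4637, -0.1772, 0.2379]
orientation: [-70.5, 90.0, 109.4]
force: [-0.3, 0.3, 1.1]
opening: 0.0651
```

```bash
python3 look.py wrist w9;python3 look.py top t9;python3 - <<'E'
from h import *
s,o=pickle.load(open('w9.pkl','rb'));plan(o,[.4647,-.2555,.075],13)
ms,st=comps(s["image"],(18,130,120),(32,255,255),100)
for m,(a,c) in zip(ms,st):
    w=unproj(s,cont(m)[:,0,:],.097);print("gold",a,unproj(s,c,.097),cv2.minAreaRect((w[:,:2]*1000).astype(np.float32)))
t=pickle.load(open('t9.pkl','rb'))[0]
cv2.imwrite("pics/t9z.png",cv2.resize(t["image"][120:270,130:330],None,fx=4,fy=4,interpolation=cv2.INTER_CUBIC))
E
```

```text
13.075 [ 0.4637 -0.1772  0.2379] [  1.8   4.2 -22.5  -0.  -63.4  -1.9] [-0.3  0.3  1.1] 0.0651223862563421
13.125 [ 0.4638 -0.1769  0.238 ] [  1.8   4.1 -22.5  -0.  -63.4  -1.9] [-0.  -0.   0.7] 0.06867343696661923
TCP now [ 0.4637 -0.1772  0.2379] target [ 0.4647 -0.2555  0.081 ] z-axis [-1.     0.002  0.   ] xax [-0.  0. -1.]
turn(a units, first) [-2.621e+00  1.000e-03  3.000e-03]  then shift mm in turned frame [156.9  76.5  16.6]  in current frame [156.8  78.3  -1.2]
gold [ 218   58   72   89 4500] [[ 0.46511543 -0.25934186  0.097     ]] ((464.83001708984375, -257.2667236328125), (53.119873046875, 69.1565933227539), 12.891030311584473)
```

View pics/w9.png

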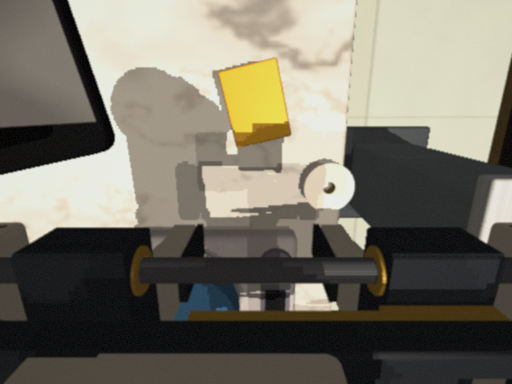

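View pics/t9z.png

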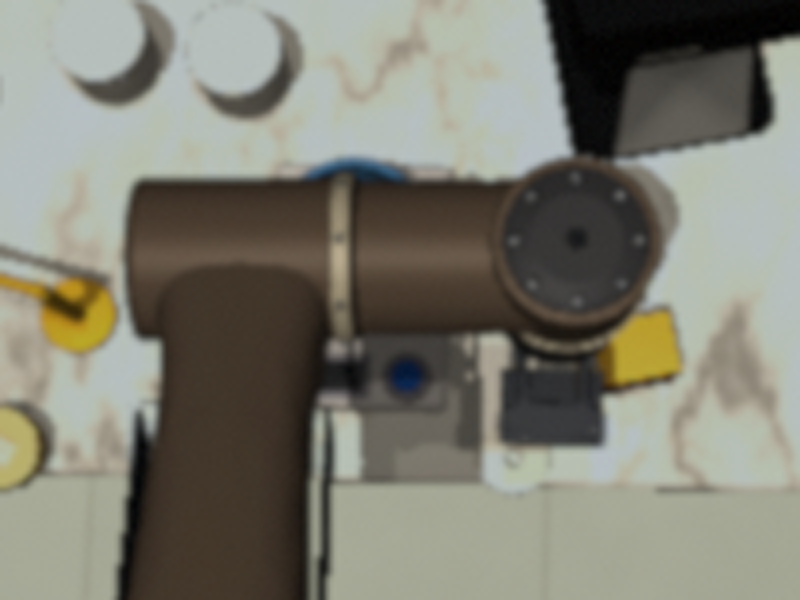

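send_rows --deltas '[{"dx": 0,"dy": 0,"dz": 0,"ax": -1.3,"ay": 0,"az": 0,"fingers": 1},{"dx": 0,"dy": 0,"dz": 0,"ax": -1.3,"ay": 0,"az": 0,"fingers": 1},{"dx": 0,"dy": 25,"dz": 6,"ax": 0,"ay": 0,"az": 0,"fingers": 1},{"dx": 0,"dy": 30,"dz": 6,"ax": 0,"ay": 0,"az": 0,"fingers": 1},{"dx": 0,"dy": 22.5,"dz": 4.7,"ax": 0,"ay": 0,"az": 0,"fingers": 1},{"dx": 40,"dy": 0,"dz": 0,"ax": 0,"ay": 0,"az": 0,"fingers": 1},{"dx": 30,"dy": 0,"dz": 0,"ax": 0,"ay": 0,"az": 0,"fingers": 1},{"dx": 0,"dy": 0,"dz": 0,"ax": 0,"ay": 0,"az": 0,"fingers": 1},{"dx": 0,"dy": 0,"dz": 0,"ax": 0,"ay": 0,"az": 0,"fingers": 1}]'

```text
clock: 14.3
tool_pos: [0.4658, -0.2566, 0.1694]
orientation: [140.2, 89.9, -26.8]
force: [-0.3, 0.1, 0.5]
opening: 0.0877
```

```bash
python3 look.py wrist w10;python3 - <<'E'
from h import *
s,o=pickle.load(open('w10.pkl','rb'));plan(o,[.4647,-.2565,.075],13)
E
```

```text
14.3 [ 0.4658 -0.2566  0.1694] [ -7.7  11.1 -24.    0.  -54.8  20.7] [-0.3  0.1  0.5] 0.08765269566810077
TCP now [ 0.4658 -0.2566  0.1694] target [ 0.4647 -0.2565  0.081 ] z-axis [-0.974 -0.225 -0.001] xax [ 0.001 -0.001 -1.   ]
turn(a units, first) [-0.002 -0.014 -0.012]  then shift mm in turned frame [88.4 -0.3  1. ]  in current frame [88.4 -0.4  1.1]
```

View pics/w10.png

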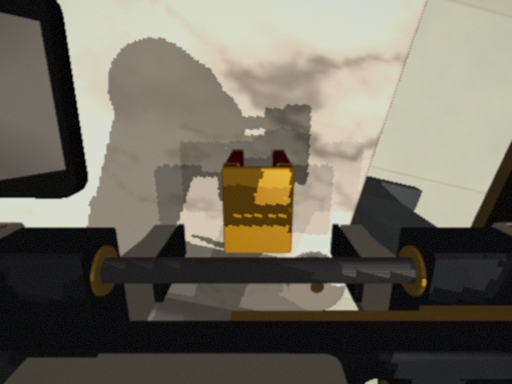

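send_rows --deltas '[{"dx": 30,"dy": 0,"dz": 0,"ax": 0,"ay": 0,"az": 0,"fingers": 1},{"dx": 30,"dy": 0,"dz": 0,"ax": 0,"ay": 0,"az": 0,"fingers": 1},{"dx": 28,"dy": 0,"dz": 0,"ax": 0,"ay": 0,"az": 0,"fingers": 1},{"dx": 0,"dy": 0,"dz": 0,"ax": 0,"ay": 0,"az": 0,"fingers": 0.8},{"dx": 0,"dy": 0,"dz": 0,"ax": 0,"ay": 0,"az": 0,"fingers": 0.7},{"dx": 0,"dy": 0,"dz": 0,"ax": 0,"ay": 0,"az": 0,"fingers": 0.4},{"dx": 0,"dy": 0,"dz": 0,"ax": 0,"ay": 0,"az": 0,"fingers": 0.4},{"dx": 0,"dy": 0,"dz": 0,"ax": 0,"ay": 0,"az": 0,"fingers": 0.4},{"dx": 0,"dy": 0,"dz": 0,"ax": 0,"ay": 0,"az": 0,"fingers": 0.4}]'

```text
clock: 15.48
tool_pos: [0.4656, -0.2569, 0.0811]
orientation: [149.2, 89.9, -17.9]
force: [-0.2, 1.1, 7.4]
opening: 0.0537
```

send_rows --deltas '[{"dx": -20,"dy": 0,"dz": 0,"ax": 0,"ay": 0,"az": 0,"fingers": 0.4},{"dx": -30,"dy": 0,"dz": 0,"ax": 0,"ay": 0,"az": 0,"fingers": 0.4},{"dx": -40,"dy": 0,"dz": 0,"ax": 0,"ay": 0,"az": 0,"fingers": 0.4},{"dx": -40,"dy": 0,"dz": 0,"ax": 0,"ay": 0,"az": 0,"fingers": 0.4},{"dx": -30,"dy": 0,"dz": 0,"ax": 0,"ay": 0,"az": 0,"fingers": 0.4},{"dx": 0,"dy": 0,"dz": 0,"ax": 0,"ay": 0,"az": 0,"fingers": 0.4},{"dx": 0,"dy": 0,"dz": 0,"ax": 0,"ay": 0,"az": 0,"fingers": 0.4}]'

```text
clock: 16.35
tool_pos: [0.464, -0.2564, 0.239]
orientation: [-47.2, 89.9, 145.7]
force: [0.1, -0.4, -2.7]
opening: 0.0534
```

```bash
python3 look.py wrist w11;python3 - <<'E'
from h import *
s,o=pickle.load(open('w11.pkl','rb'));plan(o,[.5568,-.0155,.075+.056],0)
E
```

```text
16.35 [ 0.464  -0.2564  0.239 ] [ -7.7   7.5 -18.5  -0.  -64.1  20.7] [ 0.1 -0.4 -2.7] 0.053355492363709296
TCP now [ 0.464  -0.2564  0.239 ] target [ 0.5568 -0.0155  0.137 ] z-axis [-0.975 -0.223  0.001] xax [-0.001  0.001 -1.   ]
turn(a units, first) [2.579 0.015 0.013]  then shift mm in turned frame [ 102.  -240.9  -92.8]  in current frame [ 102.1 -214.  -144.3]
```

View pics/w11.png

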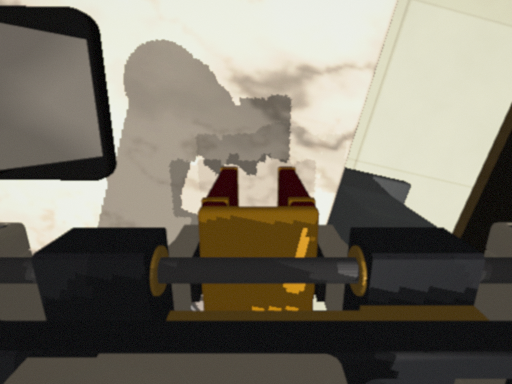

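send_rows --deltas '[{"dx": 0,"dy": 0,"dz": 0,"ax": 1.29,"ay": 0,"az": 0,"fingers": 0.4},{"dx": 0,"dy": 0,"dz": 0,"ax": 1.29,"ay": 0,"az": 0,"fingers": 0.4},{"dx": 0,"dy": -25,"dz": 0,"ax": 0,"ay": 0,"az": 0,"fingers": 0.4},{"dx": 0,"dy": -40,"dz": 0,"ax": 0,"ay": 0,"az": 0,"fingers": 0.4},{"dx": 0,"dy": -40,"dz": 0,"ax": 0,"ay": 0,"az": 0,"fingers": 0.4},{"dx": 0,"dy": -40,"dz": 0,"ax": 0,"ay": 0,"az": 0,"fingers": 0.4},{"dx": 0,"dy": -40,"dz": -20,"ax": 0,"ay": 0,"az": 0,"fingers": 0.4},{"dx": 0,"dy": -35,"dz": -30,"ax": 0,"ay": 0,"az": 0,"fingers": 0.4},{"dx": 0,"dy": -21,"dz": -30,"ax": 0,"ay": 0,"az": 0,"fingers": 0.4},{"dx": 0,"dy": 0,"dz": -13,"ax": 0,"ay": 0,"az": 0,"fingers": 0.4},{"dx": 0,"dy": 0,"dz": 0,"ax": 0,"ay": 0,"az": 0,"fingers": 0.4},{"dx": 0,"dy": 0,"dz": 0,"ax": 0,"ay": 0,"az": 0,"fingers": 0.4}]'

```text
clock: 17.9
tool_pos: [0.5568, -0.0165, 0.2393]
orientation: [10.5, 89.9, -169.5]
force: [0.1, 0.6, -2.0]
opening: 0.0534
```

```bash
python3 look.py wrist w12;python3 - <<'E'
from h import *
s,o=pickle.load(open('w12.pkl','rb'));plan(o,[.5568,-.0155,.075+.056],0)
E
```

```text
17.9 [ 0.5568 -0.0165  0.2393] [ 18.4  10.  -15.4  -0.  -64.7 -18.5] [ 0.1  0.6 -2. ] 0.05337231418868599
TCP now [ 0.5568 -0.0165  0.2393] target [ 0.5568 -0.0155  0.137 ] z-axis [-1.     0.001  0.002] xax [-0.002 -0.    -1.   ]
turn(a units, first) [-0.007  0.019 -0.003]  then shift mm in turned frame [102.3  -1.    0. ]  in current frame [102.3  -1.   -0.2]
```

View pics/w12.png

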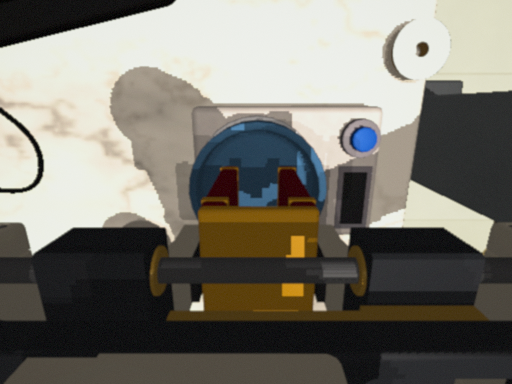

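send_rows --deltas '[{"dx": 20,"dy": -1,"dz": 0,"ax": 0,"ay": 0,"az": 0,"fingers": 0.4},{"dx": 25,"dy": 0,"dz": 0,"ax": 0,"ay": 0,"az": 0,"fingers": 0.4},{"dx": 25,"dy": 0,"dz": 0,"ax": 0,"ay": 0,"az": 0,"fingers": 0.4},{"dx": 20,"dy": 0,"dz": 0,"ax": 0,"ay": 0,"az": 0,"fingers": 0.4},{"dx": 8,"dy": 0,"dz": 0,"ax": 0,"ay": 0,"az": 0,"fingers": 0.4},{"dx": 2,"dy": 0,"dz": 0,"ax": 0,"ay": 0,"az": 0,"fingers": 0.4},{"dx": 0,"dy": 0,"dz": 0,"ax": 0,"ay": 0,"az": 0,"fingers": 0.4},{"dx": 0,"dy": 0,"dz": 0,"ax": 0,"ay": 0,"az": 0,"fingers": 0.4}]'

```text
clock: 18.95
tool_pos: [0.5582, -0.0147, 0.1409]
orientation: [-165.5, 89.9, 14.5]
force: [0.2, 0.3, -1.7]
opening: 0.0537
```

send_rows --deltas '[{"dx": 1.5,"dy": 0,"dz": 0,"ax": 0,"ay": 0,"az": 0,"fingers": 0.4},{"dx": 1.5,"dy": 0,"dz": 0,"ax": 0,"ay": 0,"az": 0,"fingers": 0.4},{"dx": 0,"dy": 0,"dz": 0,"ax": 0,"ay": 0,"az": 0,"fingers": 0.4},{"dx": 0,"dy": 0,"dz": 0,"ax": 0,"ay": 0,"az": 0,"fingers": 0.4}]'

```text
clock: 19.45
tool_pos: [0.5579, -0.0147, 0.1372]
orientation: [178.4, 90.0, -1.5]
force: [0.3, 0.4, -0.2]
opening: 0.054
```

send_rows --deltas '[{"dx": 0.3,"dy": 0,"dz": 0,"ax": 0,"ay": 0,"az": 0,"fingers": 0.4},{"dx": 0,"dy": 0,"dz": 0,"ax": 0,"ay": 0,"az": 0,"fingers": 0.7},{"dx": 0,"dy": 0,"dz": 0,"ax": 0,"ay": 0,"az": 0,"fingers": 0.8},{"dx": 0,"dy": 0,"dz": 0,"ax": 0,"ay": 0,"az": 0,"fingers": 0.8},{"dx": 0,"dy": 0,"dz": 0,"ax": 0,"ay": 0,"az": 0,"fingers": 0.8},{"dx": 0,"dy": 0,"dz": 0,"ax": 0,"ay": 0,"az": 0,"fingers": 0.8},{"dx": 0,"dy": 0,"dz": 0,"ax": 0,"ay": 0,"az": 0,"fingers": 0.8},{"dx": 0,"dy": 0,"dz": 0,"ax": 0,"ay": 0,"az": 0,"fingers": 0.8},{"dx": 0,"dy": 0,"dz": 0,"ax": 0,"ay": 0,"az": 0,"fingers": 0.8}]'

```text
clock: 20.58
tool_pos: [0.5577, -0.0147, 0.1368]
orientation: [-109.0, 90.0, 71.0]
force: [-0.1, -0.9, -0.2]
opening: 0.0703
```

```bash
python3 look.py wrist w13; python3 look.py scene s13; python3 -c "
import cv2
s=cv2.imread('pics/s13.png');cv2.imwrite('pics/s13z.png',cv2.resize(s[110:230,160:320],None,fx=5,fy=5,interpolation=cv2.INTER_CUBIC))"
```

```text
20.575 [ 0.5577 -0.0147  0.1368] [ 18.6  15.5 -23.   -0.  -51.5 -18.6] [-0.1 -0.9 -0.2] 0.07028927870348561
20.625 [ 0.5578 -0.0148  0.1368] [ 18.6  15.5 -23.    0.  -51.5 -18.6] [-0.8 -0.2 -0.7] 0.07044036438808783
```

View pics/w13.png

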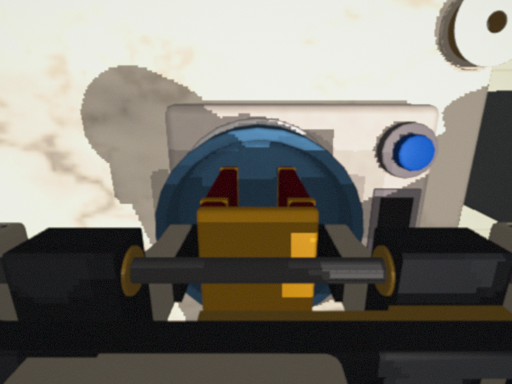

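View pics/s13z.png

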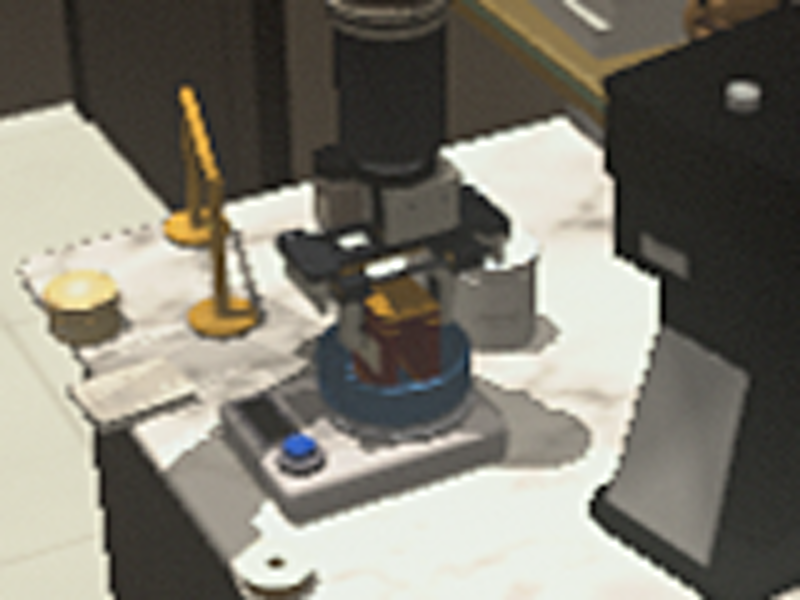

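Run:
```python
from h import *
s=pickle.load(open('top.pkl','rb'))
f=lambda x,y:(70+(x-1.5)/4,140+(y-1.5)/4)
w=unproj(s,[f(68,152),f(180,183),f(285,212)],.16);print(w)
h=cv2.cvtColor(s["image"],cv2.COLOR_BGR2HSV)
m=cv2.inRange(h,(15,110,70),(32,255,255))[165:210,80:170]
# bar centreline by column between feet
for u in range(108,138):
    r=np.where(m[:,u-80])[0]
    if len(r): print(u,r.mean()+165,len(r),unproj(s,[u,r.mean()+165],.162)[0,:2].round(4), end=' | ')
t=pickle.load(open('s13.pkl','rb'))[0]
F=[[.538,.4164,0],[.4938,.2416,0]]
P=F+[[a,b,.16] for a,b,_ in F]
print(); p=proj(t,P);print(p.round(1)); print(((p-[160,110])*5).round(0))
print(proj(s,P).round(1))
```

```text
[[0.53857208 0.41793583 0.16      ]
 [0.51495776 0.32389206 0.16      ]
 [0.4929588  0.23607781 0.16      ]]
108 184.5 14 [0.517  0.3453] | 109 184.5 12 [0.5171 0.342 ] | 110 184.5 10 [0.5172 0.3387] | 111 184.5 6 [0.5173 0.3354] | 112 184.5 4 [0.5174 0.3321] | 113 184.5 4 [0.5174 0.3288] | 114 185.0 3 [0.5159 0.3254] | 115 185.5 4 [0.5143 0.3221] | 116 186.0 3 [0.5127 0.3187] | 117 186.0 3 [0.5128 0.3154] | 118 186.0 3 [0.5129 0.3121] | 119 187.0 3 [0.5096 0.3086] | 120 187.0 3 [0.5097 0.3053] | 121 187.0 3 [0.5098 0.302 ] | 122 188.0 3 [0.5065 0.2985] | 123 188.0 3 [0.5066 0.2952] | 124 188.0 3 [0.5067 0.2919] | 125 188.0 3 [0.5068 0.2887] | 126 189.0 3 [0.5035 0.2852] | 127 189.0 3 [0.5036 0.2819] | 128 189.0 3 [0.5037 0.2786] | 129 189.5 2 [0.5021 0.2752] | 130 190.0 3 [0.5005 0.2718] | 131 190.0 3 [0.5006 0.2685] | 132 190.0 3 [0.5007 0.2653] | 133 191.0 3 [0.4974 0.2618] | 134 191.0 3 [0.4975 0.2585] | 135 191.0 3 [0.4976 0.2552] | 136 191.5 2 [0.496  0.2518] | 137 192.0 3 [0.4944 0.2484] | 
[[198.2 155.9]
 [203.6 173.9]
 [196.  128.4]
 [201.5 145.2]]
[[191. 230.]
 [218. 319.]
 [180.  92.]
 [208. 176.]]
[[102.  185.3]
 [149.4 198.5]
 [ 87.1 177.8]
 [139.2 192.3]]
```

send_rows --deltas '[{"dx": 0,"dy": 0,"dz": 0,"ax": 0,"ay": 0,"az": 0,"fingers": 0.8},{"dx": 0,"dy": 0,"dz": 0,"ax": 0,"ay": 0,"az": 0,"fingers": 0.8},{"dx": 0,"dy": 0,"dz": 0,"ax": 0,"ay": 0,"az": 0,"fingers": 0.8},{"dx": 0,"dy": 0,"dz": 0,"ax": 0,"ay": 0,"az": 0,"fingers": 0.4},{"dx": 0,"dy": 0,"dz": 0,"ax": 0,"ay": 0,"az": 0,"fingers": 0.4},{"dx": 0,"dy": 0,"dz": 0,"ax": 0,"ay": 0,"az": 0,"fingers": 0.4},{"dx": 0,"dy": 0,"dz": 0,"ax": 0,"ay": 0,"az": 0,"fingers": 0.4},{"dx": 0,"dy": 0,"dz": 0,"ax": 0,"ay": 0,"az": 0,"fingers": 0.4},{"dx": 0,"dy": 0,"dz": 0,"ax": 0,"ay": 0,"az": 0,"fingers": 0.4}]'

```text
clock: 21.8
tool_pos: [0.5578, -0.0147, 0.1368]
orientation: [-167.2, 90.0, 12.8]
force: [0.5, -0.6, -0.1]
opening: 0.0538
```

send_rows --deltas '[{"dx": -15,"dy": 0,"dz": 0,"ax": 0,"ay": 0,"az": 0,"fingers": 0.4},{"dx": -25,"dy": 0,"dz": 0,"ax": 0,"ay": 0,"az": 0,"fingers": 0.4},{"dx": -30,"dy": 0,"dz": 0,"ax": 0,"ay": 0,"az": 0,"fingers": 0.4},{"dx": -35,"dy": 0,"dz": 0,"ax": 0,"ay": 0,"az": 0,"fingers": 0.4},{"dx": -30,"dy": 0,"dz": 0,"ax": 0,"ay": 0,"az": 0,"fingers": 0.4},{"dx": -20,"dy": 0,"dz": 0,"ax": 0,"ay": 0,"az": 0,"fingers": 0.4},{"dx": 0,"dy": 0,"dz": 0,"ax": 0,"ay": 0,"az": 0,"fingers": 0.4},{"dx": 0,"dy": 0,"dz": 0,"ax": 0,"ay": 0,"az": 0,"fingers": 0.4}]'

```text
clock: 22.8
tool_pos: [0.5571, -0.0148, 0.291]
orientation: [-8.0, 89.9, 172.0]
force: [-0.6, -0.5, -2.7]
opening: 0.0537
```

```bash
python3 look.py wrist w14;python3 - <<'E'
from h import *
s,o=pickle.load(open('w14.pkl','rb'));plan(o,[.5155,.15,.284],-14.3);plan(o,[.5155,.3285,.284],-14.3)
E
```

```text
22.8 [ 0.5571 -0.0148  0.291 ] [ 18.6   8.1 -10.8  -0.  -71.2 -18.6] [-0.6 -0.5 -2.7] 0.05374312194378762
TCP now [ 0.5571 -0.0148  0.291 ] target [0.5155 0.15   0.29  ] z-axis [-1.    -0.     0.001] xax [-0.001  0.    -1.   ]
turn(a units, first) [2.861 0.015 0.   ]  then shift mm in turned frame [   1.  -149.4   81. ]  in current frame [   1.1 -164.8   41.5]
TCP now [ 0.5571 -0.0148  0.291 ] target [0.5155 0.3285 0.29  ] z-axis [-1.    -0.     0.001] xax [-0.001  0.    -1.   ]
turn(a units, first) [2.861 0.015 0.   ]  then shift mm in turned frame [   1.  -322.4  125.1]  in current frame [   1.1 -343.3   41.5]
```

View pics/w14.png

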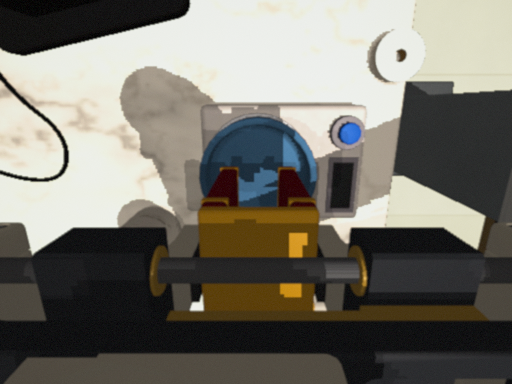

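send_rows --deltas '[{"dx": 0,"dy": 0,"dz": 0,"ax": 1.43,"ay": 0,"az": 0,"fingers": 0.4},{"dx": 0,"dy": 0,"dz": 0,"ax": 1.43,"ay": 0,"az": 0,"fingers": 0.4},{"dx": 0,"dy": -20,"dz": 8,"ax": 0,"ay": 0,"az": 0,"fingers": 0.4},{"dx": 0,"dy": -36,"dz": 14,"ax": 0,"ay": 0,"az": 0,"fingers": 0.4},{"dx": 0,"dy": -36,"dz": 14,"ax": 0,"ay": 0,"az": 0,"fingers": 0.4},{"dx": 0,"dy": -36,"dz": 14,"ax": 0,"ay": 0,"az": 0,"fingers": 0.4},{"dx": 0,"dy": -36,"dz": 14,"ax": 0,"ay": 0,"az": 0,"fingers": 0.4},{"dx": 0,"dy": -36,"dz": 14,"ax": 0,"ay": 0,"az": 0,"fingers": 0.4},{"dx": 0,"dy": -36,"dz": 14,"ax": 0,"ay": 0,"az": 0,"fingers": 0.4},{"dx": 0,"dy": -36,"dz": 14,"ax": 0,"ay": 0,"az": 0,"fingers": 0.4},{"dx": 0,"dy": -30,"dz": 12,"ax": 0,"ay": 0,"az": 0,"fingers": 0.4},{"dx": 0,"dy": -20,"dz": 7,"ax": 0,"ay": 0,"az": 0,"fingers": 0.4}]'

```text
clock: 24.35
tool_pos: [0.5154, 0.3292, 0.2904]
orientation: [59.0, 89.9, -135.2]
force: [-0.4, -0.3, -2.6]
opening: 0.0538
```

send_rows --deltas '[{"dx": 0,"dy": 0,"dz": 0,"ax": 0,"ay": 0,"az": 0,"fingers": 0.4},{"dx": 0,"dy": 0,"dz": 0,"ax": 0,"ay": 0,"az": 0,"fingers": 0.4}]'

```text
clock: 24.6
tool_pos: [0.516, 0.3275, 0.2913]
orientation: [66.7, 89.9, -127.6]
force: [0.1, -0.7, -2.3]
opening: 0.0539
```

```bash
python3 look.py wrist w15;python3 look.py scene s15;python3 - <<'E'
from h import *
s,o=pickle.load(open('w15.pkl','rb'));plan(o,[.5155,.3285,.151],-14.3)
s=cv2.imread('pics/s15.png');cv2.imwrite('pics/s15z.png',cv2.resize(s[70:190,150:310],None,fx=5,fy=5,interpolation=cv2.INTER_CUBIC))
E
```

```text
24.6 [0.516  0.3275 0.2913] [ 50.7  13.3  -4.2   0.  -72.5 -65. ] [ 0.1 -0.7 -2.3] 0.05386726645401902
24.65 [0.5161 0.3273 0.2915] [ 50.7  13.3  -4.2   0.  -72.5 -65. ] [ 0.1  0.4 -2.3] 0.053708213982000284
TCP now [0.516  0.3275 0.2913] target [0.5155 0.3285 0.157 ] z-axis [-0.969  0.247  0.   ] xax [-0.001 -0.001 -1.   ]
turn(a units, first) [ 0.001  0.005 -0.012]  then shift mm in turned frame [134.3  -0.9   0.8]  in current frame [134.3  -1.    0.7]
```

View pics/w15.png

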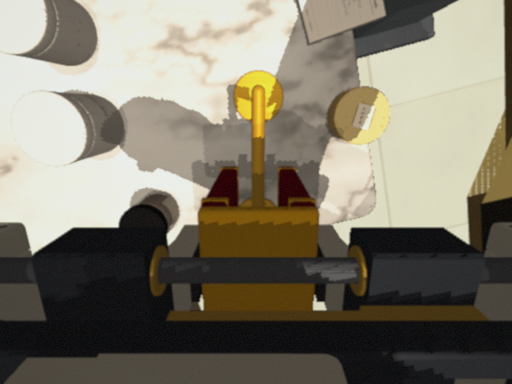

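View pics/s15z.png

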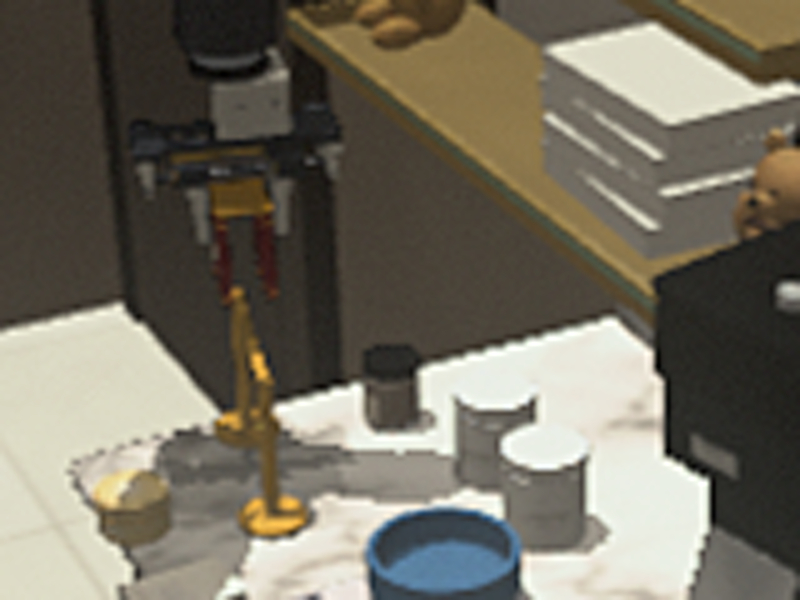

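send_rows --deltas '[{"dx": 15,"dy": -1,"dz": 0,"ax": 0,"ay": 0,"az": 0,"fingers": 0.4},{"dx": 20,"dy": 0,"dz": 0,"ax": 0,"ay": 0,"az": 0,"fingers": 0.4},{"dx": 20,"dy": 0,"dz": 0,"ax": 0,"ay": 0,"az": 0,"fingers": 0.4},{"dx": 20,"dy": 0,"dz": 0,"ax": 0,"ay": 0,"az": 0,"fingers": 0.4},{"dx": 20,"dy": 0,"dz": 0,"ax": 0,"ay": 0,"az": 0,"fingers": 0.4},{"dx": 20,"dy": 0,"dz": 0,"ax": 0,"ay": 0,"az": 0,"fingers": 0.4},{"dx": 12,"dy": 0,"dz": 0,"ax": 0,"ay": 0,"az": 0,"fingers": 0.4},{"dx": 2,"dy": 0,"dz": 0,"ax": 0,"ay": 0,"az": 0,"fingers": 0.4},{"dx": 0,"dy": 0,"dz": 0,"ax": 0,"ay": 0,"az": 0,"fingers": 0.4},{"dx": 0,"dy": 0,"dz": 0,"ax": 0,"ay": 0,"az": 0,"fingers": 0.4}]'

```text
clock: 25.95
tool_pos: [0.5166, 0.3294, 0.1636]
orientation: [-120.5, 89.9, 45.2]
force: [0.4, -0.2, -2.1]
opening: 0.0539
```

```bash
python3 look.py wrist w16
```

```text
25.95 [0.5166 0.3294 0.1636] [ 50.8  18.7 -14.3   0.  -57.  -65.1] [ 0.4 -0.2 -2.1] 0.05385693139227926
```

View pics/w16.png

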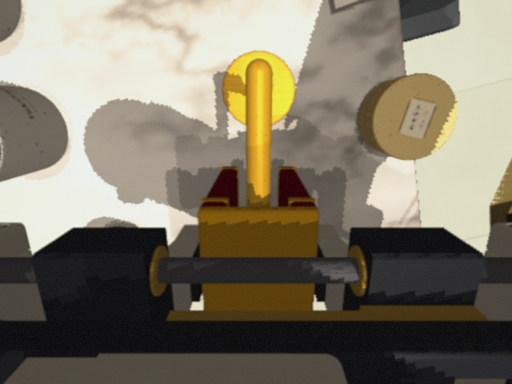

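send_rows --deltas '[{"dx": 3,"dy": 0,"dz": 0,"ax": 0,"ay": 0,"az": 0,"fingers": 0.4},{"dx": 2,"dy": 0,"dz": 0,"ax": 0,"ay": 0,"az": 0,"fingers": 0.4},{"dx": 1,"dy": 0,"dz": 0,"ax": 0,"ay": 0,"az": 0,"fingers": 0.4},{"dx": 0,"dy": 0,"dz": 0,"ax": 0,"ay": 0,"az": 0,"fingers": 0.4},{"dx": 0,"dy": 0,"dz": 0,"ax": 0,"ay": 0,"az": 0,"fingers": 0.4}]'

```text
clock: 26.62
tool_pos: [0.5163, 0.3291, 0.1567]
orientation: [-129.0, 90.0, 36.7]
force: [-0.1, 0.6, -1.7]
opening: 0.0541
```

send_rows --deltas '[{"dx": 1,"dy": 0,"dz": 0,"ax": 0,"ay": 0,"az": 0,"fingers": 0.4},{"dx": 0,"dy": 0,"dz": 0,"ax": 0,"ay": 0,"az": 0,"fingers": 0.4},{"dx": 0,"dy": 0,"dz": 0,"ax": 0,"ay": 0,"az": 0,"fingers": 0.4}]'

```text
clock: 27.0
tool_pos: [0.5163, 0.3291, 0.1566]
orientation: [-136.9, 90.0, 28.9]
force: [-3.2, -0.5, 5.3]
opening: 0.0538
```

send_rows --deltas '[{"dx": -0.5,"dy": 0,"dz": 0,"ax": 0,"ay": 0,"az": 0,"fingers": 0.4},{"dx": 0,"dy": 0,"dz": 0,"ax": 0,"ay": 0,"az": 0,"fingers": 0.68},{"dx": 0,"dy": 0,"dz": 0,"ax": 0,"ay": 0,"az": 0,"fingers": 0.75},{"dx": 0,"dy": 0,"dz": 0,"ax": 0,"ay": 0,"az": 0,"fingers": 0.8},{"dx": 0,"dy": 0,"dz": 0,"ax": 0,"ay": 0,"az": 0,"fingers": 0.9},{"dx": 0,"dy": 0,"dz": 0,"ax": 0,"ay": 0,"az": 0,"fingers": 0.9},{"dx": 0,"dy": 0,"dz": 0,"ax": 0,"ay": 0,"az": 0,"fingers": 0.9}]'

```text
clock: 27.88
tool_pos: [0.5163, 0.3291, 0.1563]
orientation: [158.7, 90.0, -35.6]
force: [0.6, -0.5, 0.7]
opening: 0.0786
```

```bash
python3 look.py wrist w17; python3 look.py scene s17;python3 - <<'E'
import cv2
s=cv2.imread('pics/s17.png');cv2.imwrite('pics/s17z.png',cv2.resize(s[70:190,150:310],None,fx=5,fy=5,interpolation=cv2.INTER_CUBIC))
E
```

```text
27.875 [0.5163 0.3291 0.1563] [ 50.8  19.1 -14.8   0.  -56.2 -65.1] [ 0.6 -0.5  0.7] 0.07858990381257121
27.925 [0.5163 0.3291 0.1563] [ 50.8  19.1 -14.8  -0.  -56.2 -65.1] [-0.6  0.3  0.4] 0.07890215665364157
```

View pics/w17.png

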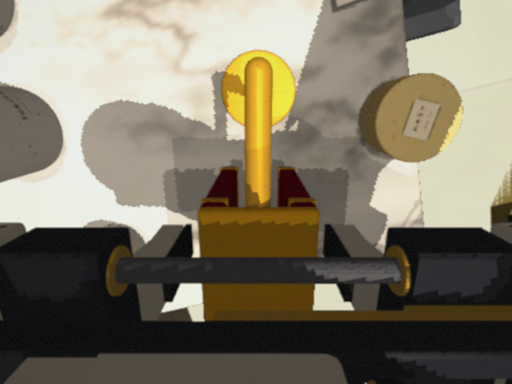

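View pics/s17z.png

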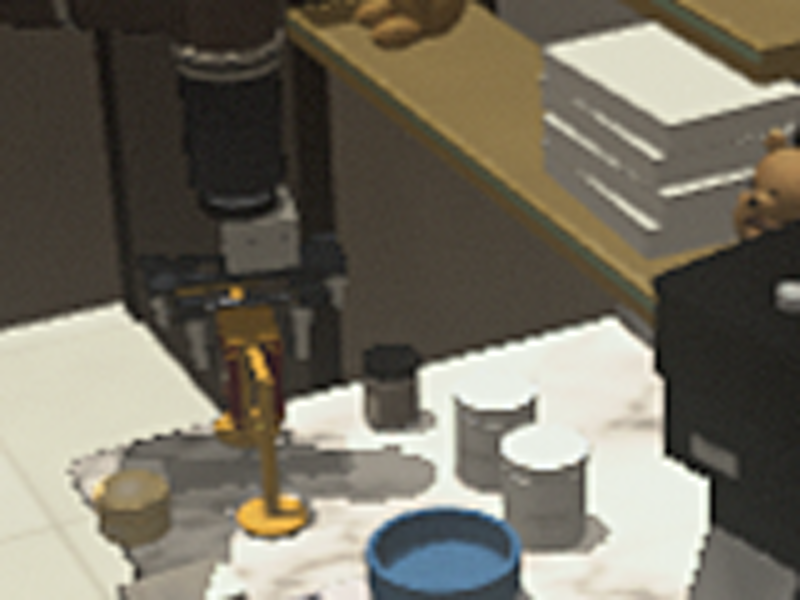

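Hanging astride with the fingers clear on both sides. Retract straight up.

send_rows --deltas '[{"dx": -10,"dy": 0,"dz": 0,"ax": 0,"ay": 0,"az": 0,"fingers": 0.9},{"dx": -15,"dy": 0,"dz": 0,"ax": 0,"ay": 0,"az": 0,"fingers": 0.9},{"dx": -25,"dy": 0,"dz": 0,"ax": 0,"ay": 0,"az": 0,"fingers": 0.9},{"dx": -35,"dy": 0,"dz": 0,"ax": 0,"ay": 0,"az": 0,"fingers": 0.9},{"dx": -35,"dy": 0,"dz": 0,"ax": 0,"ay": 0,"az": 0,"fingers": 0.9},{"dx": -15,"dy": 0,"dz": 0,"ax": 0,"ay": 0,"az": 0,"fingers": 0.9},{"dx": 0,"dy": 0,"dz": 0,"ax": 0,"ay": 0,"az": 0,"fingers": 0.9},{"dx": 0,"dy": 0,"dz": 0,"ax": 0,"ay": 0,"az": 0,"fingers": 0.9},{"dx": 0,"dy": 0,"dz": 0,"ax": 0,"ay": 0,"az": 0,"fingers": 0.9}]'

```text
clock: 29.1
tool_pos: [0.5159, 0.3287, 0.2898]
orientation: [58.2, 89.9, -136.1]
force: [-1.2, 0.7, -0.0]
opening: 0.0783
```

```bash
python3 look.py wrist w18; python3 look.py scene s18;python3 look.py top t18;python3 - <<'E'
from h import *
s=cv2.imread('pics/s18.png');cv2.imwrite('pics/s18z.png',cv2.resize(s[100:220,150:310],None,fx=5,fy=5,interpolation=cv2.INTER_CUBIC))
s,o=pickle.load(open('w18.pkl','rb'))
ms,st=comps(s["image"],(18,130,90),(32,255,255),300)
for m,(a,c) in zip(ms,st):
    w=unproj(s,cont(m)[:,0,:],.173);print(a,cv2.minAreaRect((w[:,:2]*1000).astype(np.float32)))
t,_=pickle.load(open('t18.pkl','rb'))
ms,st=comps(t["image"],(95,110,60),(125,255,255),300)
for m,(a,c) in zip(ms,st):
    w=unproj(t,cont(m)[:,0,:],.095);print("blue",a,cv2.minEnclosingCircle((w[:,:2]*1000).astype(np.float32)))
E
```

```text
29.1 [0.5159 0.3287 0.2898] [ 50.8  13.5  -4.2  -0.  -72.4 -65.1] [-1.2  0.7 -0. ] 0.0782550862836487
29.15 [0.516  0.3288 0.2901] [ 50.8  13.5  -4.2  -0.  -72.4 -65.1] [-0.3  0.6  0.6] 0.07857259735561573
29.2 [0.5161 0.3289 0.2902] [ 50.8  13.5  -4.2  -0.  -72.4 -65.1] [0.3 0.3 0.1] 0.0787837354504923
[ 228   70   60  113 3854] ((500.7151184082031, 270.81072998046875), (93.88626098632812, 52.92977523803711), 75.7778091430664)
[483 138  29  65 894] ((302.42962646484375, 359.16436767578125), (54.223663330078125, 25.1055965423584), 89.74380493164062)
[230 224  30  32 320] ((532.2359619140625, 366.61444091796875), (18.965126037597656, 41.81956481933594), 24.20083236694336)
blue [ 199  160   39   39 1170] ((555.09375, -11.921329498291016), 67.7000961303711)
blue [384 222  24  22 366] ((386.3243408203125, -620.2476806640625), 45.72229766845703)
```

View pics/w18.png

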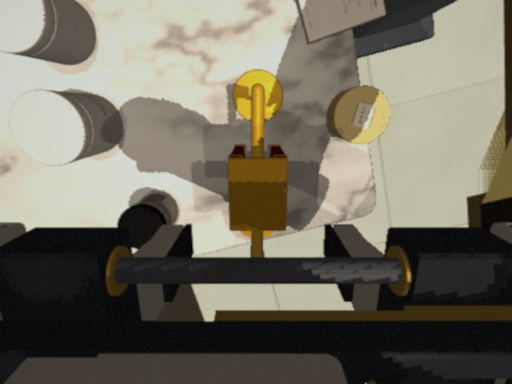

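View pics/s18z.png

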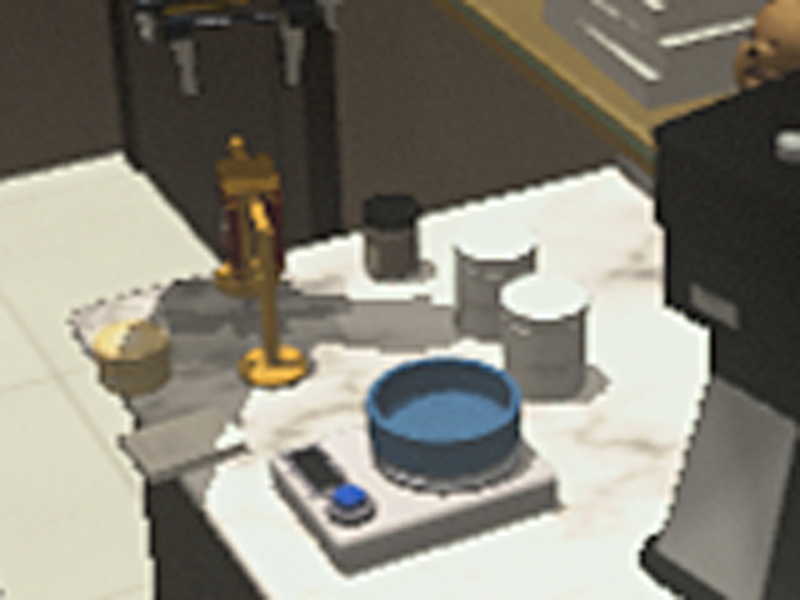

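View pics/t18.png

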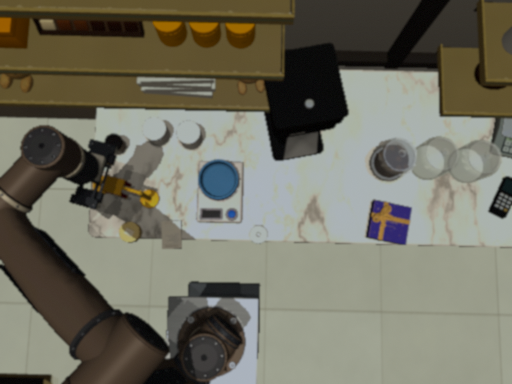

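```bash
python3 -c "
from plant import ctrl
print(ctrl.close_job())"
```

```text
the job is handed in; nothing more can be done
None
```

All the steps are done and the job is handed in at about 29 s of the 72 s allowed. The interface gives no verdict, so what follows is from my own checks.

- **Bowl and tare:** I set the empty blue bowl on the pan and let it go. I then pressed the tare button down to its stop: the spring force rose to about 4 N, with 16 N at the stop.
- **Weighing:** I stood the pack upright in the bowl and left it released, with the fingers clear of it, for about 1 s.
- **Rail:** I draped the pack over the brass bar, one tablet on each side, and moved the gripper straight up and away.
- **Last pictures:** The pack hangs level and in line with the bar, between the posts. The empty bowl stands on the pan a few mm off centre. The bystanders look unmoved and the gripper touches nothing.
- **Disagreements:**
  - The cameras differed by up to about 4 mm on some positions, well within tolerance.
  - The tare button stood about 13 mm higher than I had assumed, so the fingers touched it during the first descent. That was harmless, since the bowl was already standing free.
  - A brief 7 N upward reading came while gripping the pack at its start position. I did not find its cause.

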